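# Blow-dry the chilled sample tubes

### The job

Stand all the purple-capped tubes, in their pucks, from the steel tray upright in the bed of the drying station; then turn the air valve to half open (45 degrees, the green mark), press the start button fully down and let it go, and let the air blow on for at least three seconds. Then shut the valve fully, and only afterwards take the tubes out and stand them all upright in the blue tray. Never press start while the valve is shut, and leave the gel bottle and the tape roll where they are.

Things in the scene. Friction and masses are not known exactly. Their poses are not given: they have to be found in the camera images.
- tube1: blood sample tube standing upright in its round grey carrier puck (which stays on it): puck 44 mm diameter, 18 mm high; tube 13 mm diameter with dark red contents and a paper label; purple cap 18 mm diameter from 66 to 88 mm height. 140 g, very heavy at the bottom. Origin: centre of the puck's underside, z up along the tube. Three or all four of the tubes are present; the other is absent
- tube1_cap (a point): centre of tube1's purple cap, 77 mm above the puck's underside: where to grip it from above
- tube2: blood sample tube standing upright in its round grey carrier puck (which stays on it): puck 44 mm diameter, 18 mm high; tube 13 mm diameter with dark red contents and a paper label; purple cap 18 mm diameter from 66 to 88 mm height. 140 g, very heavy at the bottom. Origin: centre of the puck's underside, z up along the tube. Three or all four of the tubes are present; the other is absent
- tube2_cap (a point): centre of tube2's purple cap, 77 mm above the puck's underside: where to grip it from above
- tube3: blood sample tube standing upright in its round grey carrier puck (which stays on it): puck 44 mm diameter, 18 mm high; tube 13 mm diameter with dark red contents and a paper label; purple cap 18 mm diameter from 66 to 88 mm height. 140 g, very heavy at the bottom. Origin: centre of the puck's underside, z up along the tube. Three or all four of the tubes are present; the other is absent
- tube3_cap (a point): centre of tube3's purple cap, 77 mm above the puck's underside: where to grip it from above
- tube4: blood sample tube standing upright in its round grey carrier puck (which stays on it): puck 44 mm diameter, 18 mm high; tube 13 mm diameter with dark red contents and a paper label; purple cap 18 mm diameter from 66 to 88 mm height. 140 g, very heavy at the bottom. Origin: centre of the puck's underside, z up along the tube. Three or all four of the tubes are present; the other is absent
- tube4_cap (a point): centre of tube4's purple cap, 77 mm above the puck's underside: where to grip it from above
- in_tray: fixed square stainless steel tray, 170 x 170 mm outside, wall 6 mm, rim 20 mm high, in which the tubes stand at the start. Origin: centre of its underside; its inner floor is 6 mm higher. It may be on the left or the right
- out_tray: fixed square blue plastic tray, 170 x 170 mm outside, wall 6 mm, rim 20 mm high, floor 6 mm up, empty at the start; it stands on the other side from the steel tray. Origin: centre of its underside
- out_tray_floor (a point): centre of the blue tray's inner floor (158 x 158 mm); x and y along its sides
- dryer: fixed tube drying station, 290 mm (x) by 230 mm (y): a shallow steel bed towards the robot, and a white console 55 mm high behind it with a purple stripe, air nozzles towards the bed, the start button and the air valve on its top (left and right, or the other way round). Origin: centre of its underside, y along its front
- bed (a point): centre of the drying bed's inner floor, 6 mm above the work surface; the floor measures 133 mm along x and 218 mm along y, the rim is 22 mm above the work surface, and the 55 mm high console begins at x = +72 mm
- start_button_top (a point): centre of the top of the round green start button (32 mm diameter) in its grey housing; z up, the direction to press is down
- start_button (a joint): travel of the start button: 0 m up, 0.006 m fully down; a spring of 5 N brings it back
- valve_grip (a point): centre of the air valve's yellow bar handle, on the turning axis; bar 60 mm long along this point's x (its black end at +x), 11 mm thick along y, 24 mm high (12 mm above and below this point), 58 mm above the console at its middle, on a thin stem over a 28 mm wide brass body that ends 32 mm below this point; turns about the vertical z
- valve (a joint): opening angle of the air valve: 0 rad shut (black end at the red mark on the white dial), positive counter-clockwise seen from above, 0.785 rad (45 degrees) half open (black end at the green mark), 1.571 fully open; stays where it is left
- gel_bottle: bystander: loose clear bottle of hand gel, 56 mm diameter, 105 mm high; origin at the centre of its underside
- tape_roll: bystander: loose roll of paper tape lying flat, 70 mm diameter, 25 mm high; origin at the centre of its underside

How it is judged (in metres and radians):
On the way, in this order (a step that is already met when the one before it is completed fails the run):
1. every tube stands upright in the drying bed, let go (x of tube1 in the frame of bed between -0.052 and 0.052 m and y of tube1 in the frame of bed between -0.094 and 0.094 m and z of each of tube1, tube2, tube3, tube4 in the frame of bed below 0.006 m and angle between each of tube1, tube2, tube3, tube4's own z axis and vertical below 0.12 rad and linear speed of each of tube1, tube2, tube3, tube4 below 0.02 m/s and contact force between the fingers and tube1 below 0.05 N and x of tube2 in the frame of bed between -0.052 and 0.052 m and y of tube2 in the frame of bed between -0.094 and 0.094 m and contact force between the fingers and tube2 below 0.05 N and x of tube3 in the frame of bed between -0.052 and 0.052 m and y of tube3 in the frame of bed between -0.094 and 0.094 m and contact force between the fingers and tube3 below 0.05 N and x of tube4 in the frame of bed between -0.052 and 0.052 m and y of tube4 in the frame of bed between -0.094 and 0.094 m and contact force between the fingers and tube4 below 0.05 N), for 0.2 s.
2. the air valve is half open, 45 degrees within 7.5, and the fingers are off it (value of joint valve between 0.655 and 0.915 rad and contact force between the fingers and valve below 0.05 N), for 0.2 s.
3. the start button is fully down with the valve half open and all tubes in the bed (value of joint start_button above 0.0052 m and value of joint valve between 0.655 and 0.915 rad and x of tube1 in the frame of bed between -0.056 and 0.056 m and y of tube1 in the frame of bed between -0.098 and 0.098 m and x of tube2 in the frame of bed between -0.056 and 0.056 m and y of tube2 in the frame of bed between -0.098 and 0.098 m and x of tube3 in the frame of bed between -0.056 and 0.056 m and y of tube3 in the frame of bed between -0.098 and 0.098 m and x of tube4 in the frame of bed between -0.056 and 0.056 m and y of tube4 in the frame of bed between -0.098 and 0.098 m), for 0.05 s.
4. the start button is released and the air blows on the tubes in the bed for three seconds (value of joint start_button below 0.0012 m and value of joint valve between 0.655 and 0.915 rad and x of tube1 in the frame of bed between -0.056 and 0.056 m and y of tube1 in the frame of bed between -0.098 and 0.098 m and x of tube2 in the frame of bed between -0.056 and 0.056 m and y of tube2 in the frame of bed between -0.098 and 0.098 m and x of tube3 in the frame of bed between -0.056 and 0.056 m and y of tube3 in the frame of bed between -0.098 and 0.098 m and x of tube4 in the frame of bed between -0.056 and 0.056 m and y of tube4 in the frame of bed between -0.098 and 0.098 m), for 2.8 s.
5. the valve is shut, with the start button up and the tubes still in the bed (value of joint valve below 0.09 rad and value of joint start_button below 0.0012 m and x of tube1 in the frame of bed between -0.056 and 0.056 m and y of tube1 in the frame of bed between -0.098 and 0.098 m and x of tube2 in the frame of bed between -0.056 and 0.056 m and y of tube2 in the frame of bed between -0.098 and 0.098 m and x of tube3 in the frame of bed between -0.056 and 0.056 m and y of tube3 in the frame of bed between -0.098 and 0.098 m and x of tube4 in the frame of bed between -0.056 and 0.056 m and y of tube4 in the frame of bed between -0.098 and 0.098 m), for 0.2 s.
At the end, for the whole second after the job is handed in: every tube that is present stands upright on the floor of the blue tray (within 7 degrees, puck wholly inside the rim), let go and at rest; the valve is shut (under 0.09 rad) and the start button is up (x of tube1 in the frame of out_tray_floor between -0.064 and 0.064 m and y of tube1 in the frame of out_tray_floor between -0.064 and 0.064 m and z of each of tube1, tube2, tube3, tube4 in the frame of out_tray_floor below 0.006 m and angle between each of tube1, tube2, tube3, tube4's own z axis and vertical below 0.12 rad and linear speed of each of tube1, tube2, tube3, tube4 below 0.02 m/s and contact force between the fingers and tube1 below 0.05 N and x of tube2 in the frame of out_tray_floor between -0.064 and 0.064 m and y of tube2 in the frame of out_tray_floor between -0.064 and 0.064 m and contact force between the fingers and tube2 below 0.05 N and x of tube3 in the frame of out_tray_floor between -0.064 and 0.064 m and y of tube3 in the frame of out_tray_floor between -0.064 and 0.064 m and contact force between the fingers and tube3 below 0.05 N and x of tube4 in the frame of out_tray_floor between -0.064 and 0.064 m and y of tube4 in the frame of out_tray_floor between -0.064 and 0.064 m and contact force between the fingers and tube4 below 0.05 N and value of joint valve below 0.09 rad and value of joint start_button below 0.0012 m); the robot touches nothing.
It fails at once if start is pressed while the valve is shut (value of joint start_button above 0.004 m and value of joint valve below 0.35 rad).
It fails at once if the gel bottle is moved by more than 20 mm or tipped (distance of gel_bottle from where it was at the start of the episode above 0.02 m or angle between gel_bottle's own z axis and vertical above 0.3 rad).
It fails at once if the tape roll is moved by more than 20 mm (distance of tape_roll from where it was at the start of the episode above 0.02 m).
Of tube1, tube2, tube3, tube4 only 3 to 4 are there at a start; the rules pass over those that are not, and their reading is None.
At some moment in a run one of tube1, tube2, tube3, tube4 may be knocked a few centimetres aside while the robot is not near it.
It also fails if it takes over 210 s, if anything falls off the work surface, if the arm or the gripper's body presses on something with over 40 N, if the wrist force passes 120 N, or if a joint passes its speed limit or range.

### The arm

A 6-joint arm with a two-finger parallel gripper is mounted at the origin on the work surface. World frame = base frame: x ahead of the robot, y to its left, z up, the work surface at z = 0. Lengths are in m, angles in degrees, forces in N, time in s.
With the tool pointing down it reaches from about 0.4 to 0.825 m from the base axis. Payload 7 kg.
Tool frame: the origin (TCP) lies on the centre line of the jaws, within the pads' length; the fingertips stand 22 mm ahead of it and the grasp point (between the pads) lies 3 mm ahead of it (ctrl.finger_overhang is the distance from the TCP to the fingertips, in m); z points along the fingers, y is the line along which they close (so a half turn about z gives the same grasp; the last joint's range is limited). The gripper opens to 88 mm and grips with 3 to 60 N. Pads are 19 mm wide; open, the fingers measure 130 mm over their backs; the gripper's body (78 mm by 193 mm) begins 47 mm behind the grasp point.
Start: joints at [81.71, 20.546, 0.682, 0, -70.136, -16.507], TCP at [0.283, 0.613, 0.249] pointing down, gripper open.
Joint ranges: [-176.03, 176.03], [-82.01, 121.73], [-58.28, 71.71], [-173.87, 95.51], [-174.79, -0.11], [-173.66, 173.66]. Speed limits (degrees/s): [136.94, 136.94, 172.46, 180, 180, 180].

### API

Orientations are given as [roll, pitch, yaw] about the fixed x, y, z axes, in that order (R = Rz(yaw) Ry(pitch) Rx(roll)).
In Python, from plant import ctrl gives the robot as it stands. The module is installed in compiled form; this text tells all that it offers.
- The arm moves only by the shell command python3 -m creep 'ROWS'. ROWS is JSON, a list of rows, each an object with "grip": the closure, from 0 (fully open) to 1 (shut); "delta_pos": the shift along the tool's x, y, z scaled (see below), a list of three; "rotation": the turn, a rotation vector about the tool's x, y, z scaled (see below), a list of three. A call has 1 to 5 rows; each row is the pose to reach, as a shift and turn from the pose commanded when the call began, along the tool's axes at that moment; what a row does not reach only later rows make up. The controller multiplies each number of a shift by 10 cm and each number of a turn by pi/2 rad. A row lasts 1/10 s, in which the tool goes at most 50 mm and 8.59 degrees, less where a joint would pass 70% of its speed; a pose out of reach is approached as far as the arm can. A call with a number of a shift or a turn outside -1 to 1 is refused whole. A call with a gripper value outside its range is refused whole. The fingers move at their own pace and stop on an object; the grip force is fixed at half the most. Time passes only in rows, so rows that repeat a pose let the fingers close. It gives the time, the measured TCP pose, the force, the opening and the grip force at its end, in the units of the state.
- ctrl.get_obs(): the state, without advancing time (a new reading comes with each control period).
- ctrl.snapshot(name): name is "side" or "top"; returns a dict with "color" (384x512x3 uint8, red, green, blue), "intrinsics" (3x3 intrinsics, pixels), "R" (3x3) and "t" (3): a world point X has camera coordinates R X + t. Camera axes: x right, y down, z forward; pixel columns grow to the right and rows downward; lengths in m; the calibration is good to about 2 mm. A picture is of the moment at which its call begins. There is no depth.
- ctrl.close_job(): hands the job in; it is judged then, once.
The state is a dict: "clock": time; "joint_pos": joint angles; "qvel": joint speeds; "tau": joint torques, N m; "tool_pos": TCP position; "orientation": TCP orientation; "force": force on the tool from outside, world axes, zero at the start; "moment": the same for the moment, N m; "opening": finger opening in m; "gripper_force": force on a finger pad.
Only numpy, scipy, OpenCV 4.12 (cv2) and the standard library are available. Lean on these libraries where they do the work, as an engineer would, in place of code of your own. Each camera call takes 0.05 s, during which the arm holds its last target. There are 200 camera calls.

## Working session

There is one attempt and no reset: what is moved stays moved. The work goes in short steps, Python scripts to look and compute and a shell command to move; the robot and the scene stay as the last step left them, time stands still between calls to the robot, and variables do not carry over. Pictures are saved under pics/ and viewed, at most 14 in all, crops included, and the job is handed in when it is done.

```bash
mkdir -p pics; python3 - <<'E'
from plant import ctrl
import cv2
for n in("top","side"):
    s=ctrl.snapshot(n); cv2.imwrite(f"pics/{n}0.png",cv2.resize(s["color"][:,:,::-1],(800,600),interpolation=cv2.INTER_CUBIC))
    print(n,s["intrinsics"].tolist(),s["R"].round(4).tolist(),s["t"].round(4).tolist())
print(ctrl.get_obs(),ctrl.finger_overhang)
E
```

```text
top [[394.80489147489055, 0.0, 255.35042675894937], [0.0, 394.80489147489055, 199.3167557997546], [0.0, 0.0, 1.0]] [[-0.0123, -0.9993, -0.0345], [-0.988, 0.0174, -0.1533], [0.1538, 0.0322, -0.9876]] [0.0178, 0.5749, 0.9895]
side [[369.6149642858313, 0.0, 252.66726978598882], [0.0, 369.6149642858313, 197.25145727092826], [0.0, 0.0, 1.0]] [[-0.9953, -0.0964, -0.0002], [-0.064, 0.6626, -0.7462], [0.0721, -0.7427, -0.6657]] [0.5521, 0.1137, 0.894]
{'clock': 0.1, 'joint_pos': array([ 8.17091979e+01,  2.05879209e+01,  6.37465449e-01, -1.85925258e-02,
       -7.01357192e+01, -1.65072566e+01]), 'qvel': array([ 0.02349484, -0.17283034,  0.12084589,  0.1907591 ,  0.0061947 ,
        0.03634115]), 'tau': array([-1.27370287e-03, -5.84164989e+01,  2.93750650e+01,  7.01550588e+00,
        1.02000585e-02, -4.57844885e-05]), 'tool_pos': array([0.28295061, 0.61237011, 0.24769517]), 'orientation': array([ 1.79912410e+02, -7.72923580e-03, -2.48043836e+01]), 'force': array([ 0.17994104, -0.75526809, -0.44211884]), 'moment': array([-0.0324759 ,  0.00638518,  0.01875736]), 'gripper_force': 0.0, 'opening': 0.08775440198985668} 0.022
```

View pics/top0.png

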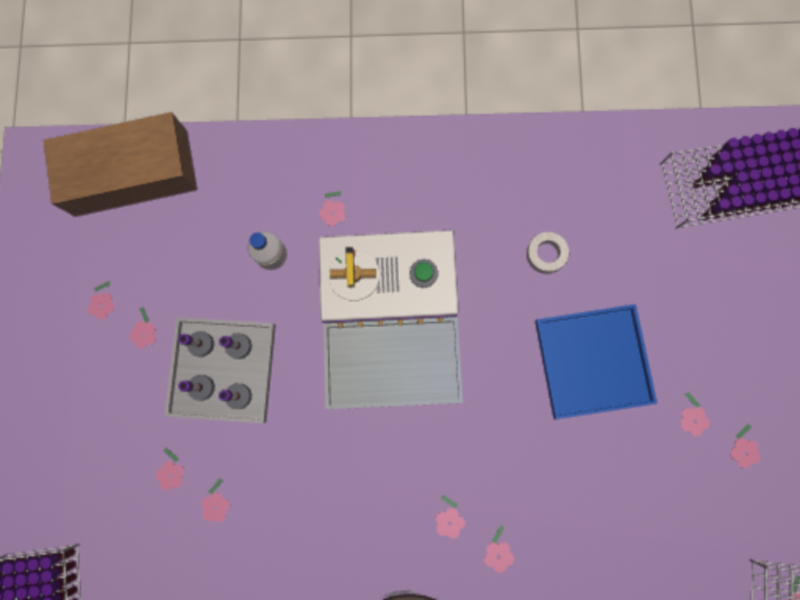

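View pics/side0.png

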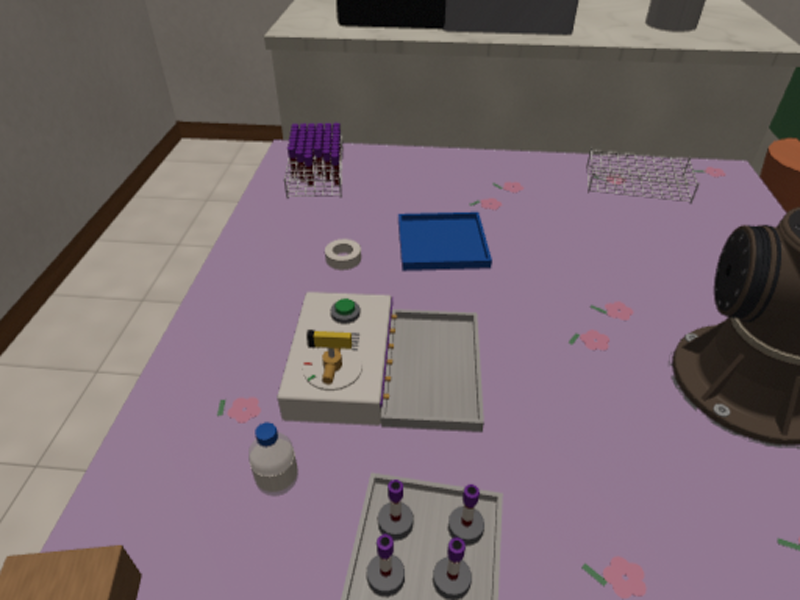

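Top view: four tubes in the steel tray at left, with pucks near (200,344), (238,346), (201,387), (238,396). The dryer is in the middle, with the valve at (350,270), the button at (424,271) and the bed at (393,364). The blue tray is at right (596,362), the gel bottle at (266,250) and the tape at (548,252). I'll enlarge next.

```bash
cat > h.py <<'E'
import numpy as np, cv2
from plant import ctrl
def ray(s,u,v,z):
    "world point at height z seen at native pixel u,v"
    K,R,t=(np.array(s[k],float) for k in("intrinsics","R","t"))
    c=-R.T@t; d=R.T@np.linalg.solve(K,[u,v,1]); return c+d*(z-c[2])/d[2]
def crop(s,x0,y0,w,h,f): 
    return cv2.resize(s["color"][y0:y0+h,x0:x0+w,::-1],None,fx=f,fy=f,interpolation=cv2.INTER_CUBIC)
def purple(s,box):
    x0,y0,x1,y1=box; c=s["color"][y0:y1,x0:x1].astype(int); r,g,b=c[...,0],c[...,1],c[...,2]
    m=((b>g+35)&(r>g+15)&(g<50)).astype(np.uint8)
    n,l,st,ce=cv2.connectedComponentsWithStats(m)
    return [(st[i,4],(ce[i]+[x0,y0]).round(1)) for i in range(1,n) if st[i,4]>8]
E
python3 - <<'E'
from h import *
s=ctrl.snapshot("top"); q=ctrl.snapshot("side")
a=crop(s,104,200,80,75,5); b=crop(s,200,143,80,75,5)
c=crop(q,215,290,110,94,3.64)[:,:400]; d=crop(q,175,180,110,94,3.64)[:,:400]
h=225
im=np.vstack([np.hstack([a,b]),np.hstack([cv2.resize(c,(400,225*400//263)[:2] if 0 else (263,225)),cv2.resize(d,(263,225))])[:, :526]. __class__(0) if 0 else np.hstack([cv2.resize(c,(400,225)),cv2.resize(d,(400,225))])])
cv2.imwrite("pics/c1.png",im)
for i in purple(s,(100,195,180,275)):
    print("top",i,ray(s,*i[1],.083).round(4))
for i in purple(q,(215,290,325,384)): print("side",i,ray(q,*i[1],.083).round(4))
for n,u,v,z in[("bedTL",324,322,.022),("bedBL",327,408,.022),("bedBR",461,401,.022),("bedTR",458,319,.022),("conTL",320,237,.055),("conTR",453,231,.055),("blueTL",537,319,.02),("blueTR",635,307,.02),("blueBR",655,403,.02),("blueBL",555,418,.02),("valve blk",350,251,.125),("valve other",351,285,.125),("btn",424,270,.075),("gel",259,241,.105),("tape",548,252,.025),
("inTL",177,320,.02),("inTR",273,323,.02),("inBR",266,421,.02),("inBL",167,416,.02)]:
    print(n,ray(s,u*.64,v*.64,z).round(4))
E
```

```text
top (np.int32(17), array([118.8, 217. ])) [0.5299 0.3547 0.083 ]
top (np.int32(15), array([144.7, 218.7])) [0.5245 0.2883 0.083 ]
top (np.int32(15), array([119.2, 247. ])) [0.4543 0.3506 0.083 ]
top (np.int32(10), array([145.3, 252.6])) [0.4395 0.2841 0.083 ]
side (np.int32(57), array([252.8, 312.6])) [0.5268 0.2857 0.083 ]
side (np.int32(57), array([301.4, 316.1])) [0.4398 0.2843 0.083 ]
side (np.int32(62), array([246.3, 347.6])) [0.5313 0.3514 0.083 ]
side (np.int32(78), array([292.1, 350.7])) [0.4553 0.3493 0.083 ]
bedTL [0.5625 0.1389 0.022 ]
bedBL [0.4166 0.1329 0.022 ]
bedBR [ 0.4254 -0.0918  0.022 ]
bedTR [ 0.5638 -0.0905  0.022 ]
conTL [0.7038 0.1416 0.055 ]
conTR [ 0.7093 -0.084   0.055 ]
blueTL [ 0.5618 -0.2246  0.02  ]
blueTR [ 0.5795 -0.3905  0.02  ]
blueBR [ 0.4181 -0.4119  0.02  ]
blueBL [ 0.3956 -0.2465  0.02  ]
valve blk [0.6601 0.0825 0.125 ]
valve other [0.6056 0.0809 0.125 ]
btn [ 0.6385 -0.0337  0.075 ]
gel [0.6851 0.2326 0.105 ]
tape [ 0.6771 -0.2478  0.025 ]
inTL [0.5707 0.3955 0.02  ]
inTR [0.5626 0.2276 0.02  ]
inBR [0.3963 0.2363 0.02  ]
inBL [0.4066 0.4055 0.02  ]
```

View pics/c1.png

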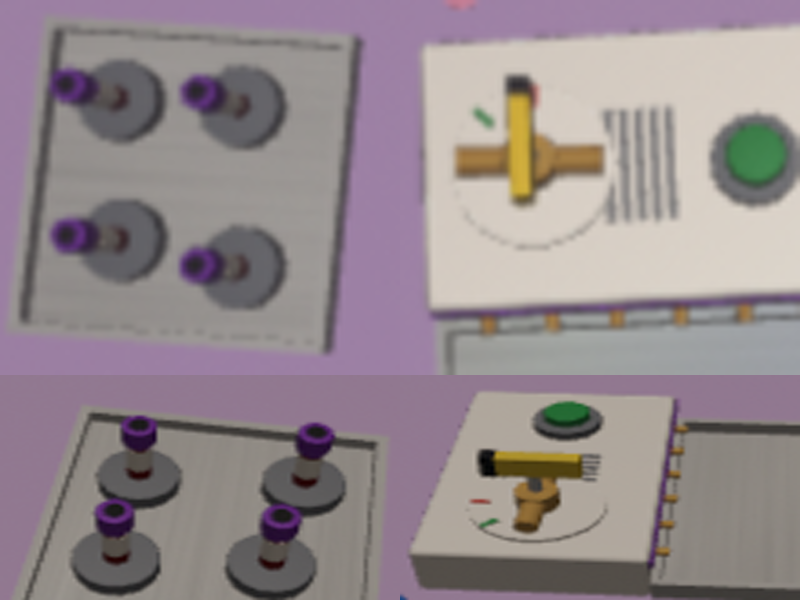

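The crop confirms all four caps and agrees across both views: A(.5295,.353), B(.5255,.287), C(.4548,.350), D(.4395,.284). The valve is shut, with its black end at the red mark. The bed centre is about (.491,.022), and the dryer yaw is about 2°.

```bash
cat > go.py <<'E'
# usage: go.py x y z [yaw]: remaining move in row units
import sys; from h import *; from scipy.spatial.transform import Rotation as Ro
o=ctrl.get_obs(); p=o["tool_pos"]; R=Ro.from_euler("xyz",o["orientation"],degrees=True)
a=[float(v) for v in sys.argv[1:]]
T=Ro.from_euler("xyz",[180,0,a[3] if len(a)>3 else 0],degrees=True)
print("t%.1f"%o["clock"],p.round(4),o["orientation"].round(1),"open %.4f gf %.1f"%(o["opening"],o["gripper_force"]),"F",o["force"].round(1),
 "dpos",(R.inv().apply(np.array(a[:3])-p)/.1).round(3),"rot",((R.inv()*T).as_rotvec()/(np.pi/2)).round(3))
E
python3 -m creep '[{"grip":0.5,"delta_pos":[0,0,0],"rotation":[0,0,-0.09]},{"grip":0.5,"delta_pos":[0,0,0],"rotation":[0,0,-0.18]},{"grip":0.5,"delta_pos":[0,0,0],"rotation":[0,0,-0.275]},{"grip":0.5,"delta_pos":[0,0,0],"rotation":[0,0,-0.275]},{"grip":0.5,"delta_pos":[0,0,0],"rotation":[0,0,-0.275]}]'
python3 go.py 0.5295 0.353 0.24
```

```text
clock: 0.7
tool_pos: [0.2831, 0.6127, 0.2484]
orientation: [180.0, 0.0, -0.3]
force: [0.9, 0.0, 0.1]
opening: 0.0534
gripper_force: 0.0
t0.7 [0.2831 0.6127 0.2484] [180.    0.   -0.3] open 0.0534 gf 0.0 F [0.9 0.  0.1] dpos [2.478 2.583 0.084] rot [ 0.     0.    -0.003]
```

```bash

python3 -m creep '[{"grip":0.55,"delta_pos":[0.4,0.4,0],"rotation":[0,0,0]},{"grip":0.55,"delta_pos":[0.7,0.7,0],"rotation":[0,0,0]},{"grip":0.55,"delta_pos":[1,1,0],"rotation":[0,0,0]}]' >/dev/null
python3 -m creep '[{"grip":0.55,"delta_pos":[0.4,0.4,0],"rotation":[0,0,0]},{"grip":0.55,"delta_pos":[0.7,0.7,0],"rotation":[0,0,0]},{"grip":0.55,"delta_pos":[1,1,0],"rotation":[0,0,0]}]' >/dev/null
python3 -m creep '[{"grip":0.55,"delta_pos":[0.3,0.3,0],"rotation":[0,0,0]},{"grip":0.55,"delta_pos":[0.478,0.583,0.08],"rotation":[0,0,0]},{"grip":0.55,"delta_pos":[0.478,0.583,0.08],"rotation":[0,0,0]},{"grip":0.55,"delta_pos":[0.478,0.583,0.08],"rotation":[0,0,0]}]' >/dev/null
python3 go.py 0.5295 0.353 0.24
```

```text
t1.7 [0.5311 0.3534 0.2404] [180.    0.   -0.3] open 0.0394 gf 0.0 F [-0.   1.5  0.6] dpos [-0.016  0.004  0.004] rot [ 0.     0.    -0.004]
```

```bash

python3 -m creep '[{"grip":0.55,"delta_pos":[-0.015,0.005,0.4],"rotation":[0,0,0]},{"grip":0.55,"delta_pos":[-0.015,0.005,0.8],"rotation":[0,0,0]},{"grip":0.55,"delta_pos":[-0.015,0.005,1],"rotation":[0,0,0]}]' >/dev/null
python3 -m creep '[{"grip":0.55,"delta_pos":[0,0,0.3],"rotation":[0,0,0]},{"grip":0.55,"delta_pos":[0,0,0.52],"rotation":[0,0,0]},{"grip":0.55,"delta_pos":[0,0,0.52],"rotation":[0,0,0]},{"grip":0.55,"delta_pos":[0,0,0.52],"rotation":[0,0,0]}]' 
python3 -c "
from h import *
s=ctrl.snapshot('side'); t=ctrl.snapshot('top'); cv2.imwrite('pics/p1.png',np.hstack([crop(s,215,240,110,144,3.6),crop(t,90,170,110,144,3.6)]))"
```

```text
clock: 2.4
tool_pos: [0.5291, 0.3547, 0.0891]
orientation: [180.0, -0.0, -0.0]
force: [0.2, 0.0, 0.5]
opening: 0.0394
gripper_force: 0.0
```

View pics/p1.png

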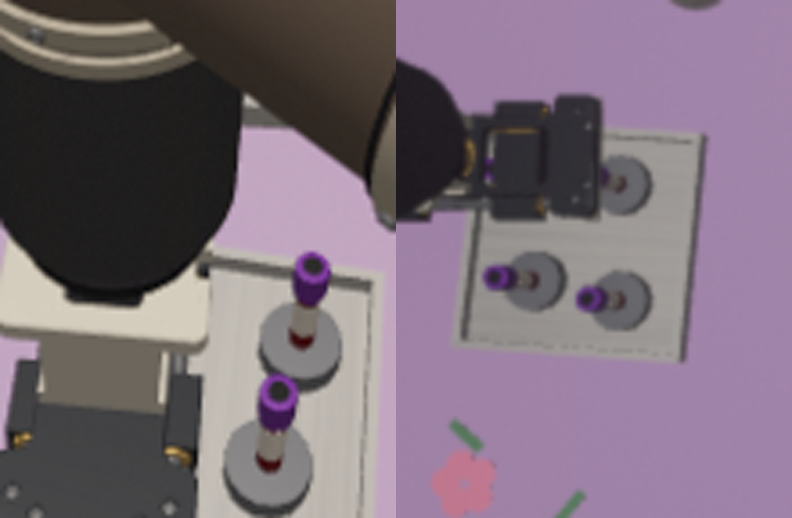

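The cap sits between the fingers in the top view, so I'll grip and lift.

```bash

python3 -m creep '[{"grip":1,"delta_pos":[0,0,0],"rotation":[0,0,0]},{"grip":1,"delta_pos":[0,0,0],"rotation":[0,0,0]},{"grip":1,"delta_pos":[0,0,0],"rotation":[0,0,0]},{"grip":1,"delta_pos":[0,0,0],"rotation":[0,0,0]},{"grip":1,"delta_pos":[0,0,0],"rotation":[0,0,0]}]' 
python3 -m creep '[{"grip":1,"delta_pos":[0,0,-0.25],"rotation":[0,0,0]},{"grip":1,"delta_pos":[0,0,-0.6],"rotation":[0,0,0]},{"grip":1,"delta_pos":[0,0,-1],"rotation":[0,0,0]},{"grip":1,"delta_pos":[0,0,-1],"rotation":[0,0,0]}]'
python3 go.py 0.505 -0.053 0.2
```

```text
clock: 3.0
tool_pos: [0.5295, 0.3539, 0.089]
orientation: [-180.0, -0.0, -0.0]
force: [-0.4, 0.2, 3.0]
opening: 0.0172
gripper_force: 30.0
clock: 3.4
tool_pos: [0.5315, 0.3555, 0.1946]
orientation: [-179.7, -0.4, -0.0]
force: [1.1, 0.1, -0.4]
opening: 0.0168
gripper_force: 30.0
t3.4 [0.5315 0.3555 0.1946] [-179.7   -0.4   -0. ] open 0.0168 gf 30.0 F [ 1.1  0.1 -0.4] dpos [-0.265  4.085 -0.08 ] rot [-0.004 -0.004 -0.   ]
```

```bash

python3 -m creep '[{"grip":1,"delta_pos":[0,0.3,-0.4],"rotation":[0,0,0]},{"grip":1,"delta_pos":[0,0.65,-0.4],"rotation":[0,0,0]},{"grip":1,"delta_pos":[0,1,-0.4],"rotation":[0,0,0]}]' >/dev/null
python3 -m creep '[{"grip":1,"delta_pos":[-0.1,0.35,0],"rotation":[0,0,0]},{"grip":1,"delta_pos":[-0.2,0.7,0],"rotation":[0,0,0]},{"grip":1,"delta_pos":[-0.25,1,0],"rotation":[0,0,0]}]' >/dev/null
python3 -m creep '[{"grip":1,"delta_pos":[0,0.35,0],"rotation":[0,0,0]},{"grip":1,"delta_pos":[0,0.7,0],"rotation":[0,0,0]},{"grip":1,"delta_pos":[0,1,0],"rotation":[0,0,0]}]' >/dev/null
python3 -m creep '[{"grip":1,"delta_pos":[0,0.35,0],"rotation":[0,0,0]},{"grip":1,"delta_pos":[0,0.7,0],"rotation":[0,0,0]},{"grip":1,"delta_pos":[0,1,0],"rotation":[0,0,0]},{"grip":1,"delta_pos":[0,1,0],"rotation":[0,0,0]},{"grip":1,"delta_pos":[0,1,0],"rotation":[0,0,0]}]' >/dev/null
python3 go.py 0.505 -0.053 0.089
```

```text
t4.8 [ 0.5035 -0.0469  0.2281] [-180.     0.    -0.2] open 0.0169 gf 30.0 F [-0.6  0.2 -1.2] dpos [0.016 0.061 1.391] rot [-0.     0.    -0.002]
```

```bash

python3 -m creep '[{"grip":1,"delta_pos":[0.01,0.06,0.35],"rotation":[0,0,0]},{"grip":1,"delta_pos":[0.01,0.06,0.7],"rotation":[0,0,0]},{"grip":1,"delta_pos":[0.01,0.06,1],"rotation":[0,0,0]}]' >/dev/null
python3 -m creep '[{"grip":1,"delta_pos":[0,0,0.2],"rotation":[0,0,0]},{"grip":1,"delta_pos":[0,0,0.35],"rotation":[0,0,0]},{"grip":1,"delta_pos":[0,0,0.38],"rotation":[0,0,0]},{"grip":1,"delta_pos":[0,0,0.38],"rotation":[0,0,0]},{"grip":1,"delta_pos":[0,0,0.38],"rotation":[0,0,0]}]' 
python3 -m creep '[{"grip":0.55,"delta_pos":[0,0,0],"rotation":[0,0,0]},{"grip":0.55,"delta_pos":[0,0,0],"rotation":[0,0,0]},{"grip":0.55,"delta_pos":[0,0,0],"rotation":[0,0,0]},{"grip":0.55,"delta_pos":[0,0,0],"rotation":[0,0,0]},{"grip":0.55,"delta_pos":[0,0,-0.3],"rotation":[0,0,0]}]'
python3 -m creep '[{"grip":0.55,"delta_pos":[0,0,-0.5],"rotation":[0,0,0]},{"grip":0.55,"delta_pos":[0,0,-1],"rotation":[0,0,0]},{"grip":0.55,"delta_pos":[0,0,-1],"rotation":[0,0,0]}]' 
python3 go.py 0.5255 0.287 0.228
python3 - <<'E'
from h import *
q=ctrl.snapshot("side")
for i in purple(q,(215,150,420,384)): print("side",i,ray(q,*i[1],.083).round(4))
E
```

```text
clock: 5.6
tool_pos: [0.5054, -0.0517, 0.0912]
orientation: [-180.0, -0.1, -0.0]
force: [-0.3, -0.4, -1.8]
opening: 0.017
gripper_force: 30.0
clock: 6.1
tool_pos: [0.5024, -0.0527, 0.1179]
orientation: [179.9, 0.4, -0.1]
force: [0.2, -0.1, 0.1]
opening: 0.0395
gripper_force: 0.0
clock: 6.4
tool_pos: [0.5086, -0.0521, 0.2279]
orientation: [-179.9, -0.7, 0.0]
force: [1.0, 0.3, -0.6]
opening: 0.0393
gripper_force: 0.0
t6.4 [ 0.5086 -0.0521  0.2279] [-179.9   -0.7    0. ] open 0.0393 gf 0.0 F [ 1.   0.3 -0.6] dpos [ 0.17  -3.391  0.005] rot [-0.001 -0.008  0.   ]
side (np.int32(33), array([273.9, 191. ])) [ 0.507  -0.0525  0.083 ]
side (np.int32(69), array([252.8, 313.3])) [0.5267 0.2871 0.083 ]
side (np.int32(72), array([301.1, 317.2])) [0.4404 0.2865 0.083 ]
side (np.int32(79), array([292.2, 351. ])) [0.4551 0.3498 0.083 ]
```

A stands in the bed at (.507,-.0525). B is next.

```bash

python3 -m creep '[{"grip":0.55,"delta_pos":[0.1,-0.4,0],"rotation":[0,0,0]},{"grip":0.55,"delta_pos":[0.2,-0.8,0],"rotation":[0,0,0]},{"grip":0.55,"delta_pos":[0.2,-1,0],"rotation":[0,0,0]}]' >/dev/null
python3 -m creep '[{"grip":0.55,"delta_pos":[0,-0.4,0],"rotation":[0,0,0]},{"grip":0.55,"delta_pos":[0,-0.8,0],"rotation":[0,0,0]},{"grip":0.55,"delta_pos":[0,-1,0],"rotation":[0,0,0]}]' >/dev/null
python3 -m creep '[{"grip":0.55,"delta_pos":[0,-0.4,0],"rotation":[0,0,0]},{"grip":0.55,"delta_pos":[0,-0.8,0],"rotation":[0,0,0]},{"grip":0.55,"delta_pos":[0,-1,0],"rotation":[0,0,0]}]' >/dev/null
python3 -m creep '[{"grip":0.55,"delta_pos":[0,-0.38,0.2],"rotation":[0,0,0]},{"grip":0.55,"delta_pos":[0,-0.38,0.4],"rotation":[0,0,0]},{"grip":0.55,"delta_pos":[0,-0.38,0.4],"rotation":[0,0,0]},{"grip":0.55,"delta_pos":[0,-0.38,0.4],"rotation":[0,0,0]}]' 
python3 go.py 0.5262 0.287 0.089
```

```text
clock: 7.75
tool_pos: [0.5249, 0.285, 0.18]
orientation: [179.9, 0.1, -0.1]
force: [-1.0, -0.1, 0.9]
opening: 0.0397
gripper_force: 0.0
t7.8 [0.5249 0.285  0.18  ] [ 1.799e+02  1.000e-01 -1.000e-01] open 0.0397 gf 0.0 F [-1.  -0.1  0.9] dpos [ 0.015 -0.022  0.91 ] rot [ 0.001  0.001 -0.001]
```

```bash

python3 -m creep '[{"grip":0.55,"delta_pos":[0.01,-0.015,0.4],"rotation":[0,0,0]},{"grip":0.55,"delta_pos":[0.01,-0.015,0.8],"rotation":[0,0,0]},{"grip":0.55,"delta_pos":[0.01,-0.015,0.91],"rotation":[0,0,0]},{"grip":0.55,"delta_pos":[0.01,-0.015,0.91],"rotation":[0,0,0]}]' 
python3 -m creep '[{"grip":1,"delta_pos":[0,0,0],"rotation":[0,0,0]},{"grip":1,"delta_pos":[0,0,0],"rotation":[0,0,0]},{"grip":1,"delta_pos":[0,0,0],"rotation":[0,0,0]},{"grip":1,"delta_pos":[0,0,0],"rotation":[0,0,0]},{"grip":1,"delta_pos":[0,0,0],"rotation":[0,0,0]}]' 
python3 -m creep '[{"grip":1,"delta_pos":[0,0,-0.25],"rotation":[0,0,0]},{"grip":1,"delta_pos":[0,0,-0.6],"rotation":[0,0,0]},{"grip":1,"delta_pos":[0,0,-1],"rotation":[0,0,0]}]'
python3 -m creep '[{"grip":1,"delta_pos":[-0.1,0.3,-0.4],"rotation":[0,0,0]},{"grip":1,"delta_pos":[-0.3,0.65,-0.4],"rotation":[0,0,0]},{"grip":1,"delta_pos":[-0.5,1,-0.4],"rotation":[0,0,0]}]' >/dev/null
python3 -m creep '[{"grip":1,"delta_pos":[0,0.35,0],"rotation":[0,0,0]},{"grip":1,"delta_pos":[0,0.7,0],"rotation":[0,0,0]},{"grip":1,"delta_pos":[0,1,0],"rotation":[0,0,0]}]' >/dev/null
python3 -m creep '[{"grip":1,"delta_pos":[0,0.35,0],"rotation":[0,0,0]},{"grip":1,"delta_pos":[0,0.7,0],"rotation":[0,0,0]},{"grip":1,"delta_pos":[0,0.9,0],"rotation":[0,0,0]},{"grip":1,"delta_pos":[0,0.9,0],"rotation":[0,0,0]},{"grip":1,"delta_pos":[0,0.9,0],"rotation":[0,0,0]}]' >/dev/null
python3 go.py 0.475 -0.003 0.0905
```

```text
clock: 8.15
tool_pos: [0.526, 0.2861, 0.0891]
orientation: [179.9, 0.1, -0.1]
force: [-0.0, 0.9, 0.8]
opening: 0.0393
gripper_force: 0.0
clock: 8.65
tool_pos: [0.527, 0.2881, 0.0911]
orientation: [-179.9, -0.1, -0.0]
force: [-1.2, 1.2, 6.2]
opening: 0.0174
gripper_force: 30.0
clock: 8.95
tool_pos: [0.5252, 0.2865, 0.1894]
orientation: [179.9, 0.2, -0.1]
force: [0.8, 1.2, -1.2]
opening: 0.0169
gripper_force: 30.0
t10.1 [ 0.4756 -0.0032  0.2295] [-1.8e+02  0.0e+00 -1.0e-01] open 0.0172 gf 30.0 F [ 0.2  1.  -0.5] dpos [-5.00e-03 -1.00e-03  1.39e+00] rot [-0.     0.    -0.001]
```

Place B, then return to C (0.455, 0.350).

```bash

python3 -m creep '[{"grip":1,"delta_pos":[0,0,0.35],"rotation":[0,0,0]},{"grip":1,"delta_pos":[0,0,0.7],"rotation":[0,0,0]},{"grip":1,"delta_pos":[0,0,1],"rotation":[0,0,0]}]' >/dev/null
python3 -m creep '[{"grip":1,"delta_pos":[0,0,0.2],"rotation":[0,0,0]},{"grip":1,"delta_pos":[0,0,0.35],"rotation":[0,0,0]},{"grip":1,"delta_pos":[0,0,0.39],"rotation":[0,0,0]},{"grip":1,"delta_pos":[0,0,0.39],"rotation":[0,0,0]},{"grip":1,"delta_pos":[0,0,0.39],"rotation":[0,0,0]}]' 
python3 -m creep '[{"grip":0.55,"delta_pos":[0,0,0],"rotation":[0,0,0]},{"grip":0.55,"delta_pos":[0,0,0],"rotation":[0,0,0]},{"grip":0.55,"delta_pos":[0,0,0],"rotation":[0,0,0]},{"grip":0.55,"delta_pos":[0,0,0],"rotation":[0,0,0]},{"grip":0.55,"delta_pos":[0,0,-0.3],"rotation":[0,0,0]}]' >/dev/null
python3 -m creep '[{"grip":0.55,"delta_pos":[0,0,-0.5],"rotation":[0,0,0]},{"grip":0.55,"delta_pos":[0,0,-1],"rotation":[0,0,0]}]' >/dev/null
python3 -m creep '[{"grip":0.55,"delta_pos":[0,-0.4,0],"rotation":[0,0,0]},{"grip":0.55,"delta_pos":[-0.1,-0.8,0],"rotation":[0,0,0]},{"grip":0.55,"delta_pos":[-0.2,-1,0],"rotation":[0,0,0]}]' >/dev/null
python3 -m creep '[{"grip":0.55,"delta_pos":[0,-0.4,0],"rotation":[0,0,0]},{"grip":0.55,"delta_pos":[0,-0.8,0],"rotation":[0,0,0]},{"grip":0.55,"delta_pos":[0,-1,0],"rotation":[0,0,0]}]' >/dev/null
python3 -m creep '[{"grip":0.55,"delta_pos":[0,-0.4,0],"rotation":[0,0,0]},{"grip":0.55,"delta_pos":[0,-0.8,0],"rotation":[0,0,0]},{"grip":0.55,"delta_pos":[0,-1,0],"rotation":[0,0,0]}]' >/dev/null
python3 -m creep '[{"grip":0.55,"delta_pos":[0,-0.53,0.2],"rotation":[0,0,0]},{"grip":0.55,"delta_pos":[0,-0.53,0.4],"rotation":[0,0,0]},{"grip":0.55,"delta_pos":[0,-0.53,0.4],"rotation":[0,0,0]},{"grip":0.55,"delta_pos":[0,-0.53,0.4],"rotation":[0,0,0]}]' 
python3 go.py 0.455 0.350 0.089
python3 - <<'E'
from h import *
q=ctrl.snapshot("side")
for i in purple(q,(215,150,420,384)): print("side",i,ray(q,*i[1],.083).round(4))
E
```

```text
clock: 10.85
tool_pos: [0.4761, -0.0019, 0.0908]
orientation: [-180.0, -0.0, 0.0]
force: [-1.0, 0.7, -2.4]
opening: 0.0172
gripper_force: 30.0
clock: 12.85
tool_pos: [0.4561, 0.3495, 0.1805]
orientation: [179.9, 0.0, -0.0]
force: [1.2, 0.3, 0.6]
opening: 0.0396
gripper_force: 0.0
t12.8 [0.4561 0.3495 0.1805] [179.9   0.   -0. ] open 0.0396 gf 0.0 F [1.2 0.3 0.6] dpos [-0.01  -0.007  0.915] rot [ 0.001  0.001 -0.   ]
```

```bash

python3 -m creep '[{"grip":0.55,"delta_pos":[-0.01,0,0.4],"rotation":[0,0,0]},{"grip":0.55,"delta_pos":[-0.01,0,0.8],"rotation":[0,0,0]},{"grip":0.55,"delta_pos":[-0.01,0,0.91],"rotation":[0,0,0]},{"grip":0.55,"delta_pos":[-0.01,0,0.91],"rotation":[0,0,0]}]' 
python3 -m creep '[{"grip":1,"delta_pos":[0,0,0],"rotation":[0,0,0]},{"grip":1,"delta_pos":[0,0,0],"rotation":[0,0,0]},{"grip":1,"delta_pos":[0,0,0],"rotation":[0,0,0]},{"grip":1,"delta_pos":[0,0,0],"rotation":[0,0,0]},{"grip":1,"delta_pos":[0,0,0],"rotation":[0,0,0]}]' 
python3 -m creep '[{"grip":1,"delta_pos":[0,0,-0.25],"rotation":[0,0,0]},{"grip":1,"delta_pos":[0,0,-0.6],"rotation":[0,0,0]},{"grip":1,"delta_pos":[0,0,-1],"rotation":[0,0,0]}]'
python3 -m creep '[{"grip":1,"delta_pos":[0.1,0.3,-0.4],"rotation":[0,0,0]},{"grip":1,"delta_pos":[0.3,0.65,-0.4],"rotation":[0,0,0]},{"grip":1,"delta_pos":[0.5,1,-0.4],"rotation":[0,0,0]}]' >/dev/null
python3 -m creep '[{"grip":1,"delta_pos":[0,0.35,0],"rotation":[0,0,0]},{"grip":1,"delta_pos":[0,0.7,0],"rotation":[0,0,0]},{"grip":1,"delta_pos":[0,1,0],"rotation":[0,0,0]}]' >/dev/null
python3 -m creep '[{"grip":1,"delta_pos":[0,0.35,0],"rotation":[0,0,0]},{"grip":1,"delta_pos":[0,0.7,0],"rotation":[0,0,0]},{"grip":1,"delta_pos":[0,1,0],"rotation":[0,0,0]},{"grip":1,"delta_pos":[0,1,0],"rotation":[0,0,0]},{"grip":1,"delta_pos":[0,1,0],"rotation":[0,0,0]}]' >/dev/null
python3 go.py 0.505 0.047 0.0905
python3 - <<'E'
from h import *
q=ctrl.snapshot("top")
for i in purple(q,(100,150,420,300)): print(i,ray(q,*i[1],.083).round(4))
E
```

```text
clock: 13.3
tool_pos: [0.4552, 0.3492, 0.0894]
orientation: [179.9, 0.1, -0.1]
force: [-0.3, -0.8, 1.5]
opening: 0.0397
gripper_force: 0.0
clock: 13.8
tool_pos: [0.4559, 0.3512, 0.091]
orientation: [-179.9, -0.1, -0.0]
force: [-0.9, 0.6, 7.2]
opening: 0.0171
gripper_force: 30.0
clock: 14.1
tool_pos: [0.4544, 0.3494, 0.1896]
orientation: [179.9, 0.1, -0.1]
force: [0.6, 0.3, -2.0]
opening: 0.0172
gripper_force: 30.0
t15.2 [0.5047 0.0496 0.2295] [-1.8e+02  0.0e+00 -1.0e-01] open 0.0171 gf 30.0 F [ 0.   0.2 -0.8] dpos [0.004 0.026 1.39 ] rot [-0.     0.    -0.002]
```

```bash

python3 -m creep '[{"grip":1,"delta_pos":[0,0.025,0.35],"rotation":[0,0,0]},{"grip":1,"delta_pos":[0,0.025,0.7],"rotation":[0,0,0]},{"grip":1,"delta_pos":[0,0.025,1],"rotation":[0,0,0]}]' >/dev/null
python3 -m creep '[{"grip":1,"delta_pos":[0,0,0.2],"rotation":[0,0,0]},{"grip":1,"delta_pos":[0,0,0.35],"rotation":[0,0,0]},{"grip":1,"delta_pos":[0,0,0.39],"rotation":[0,0,0]},{"grip":1,"delta_pos":[0,0,0.39],"rotation":[0,0,0]},{"grip":1,"delta_pos":[0,0,0.39],"rotation":[0,0,0]}]' 
python3 -m creep '[{"grip":0.55,"delta_pos":[0,0,0],"rotation":[0,0,0]},{"grip":0.55,"delta_pos":[0,0,0],"rotation":[0,0,0]},{"grip":0.55,"delta_pos":[0,0,0],"rotation":[0,0,0]},{"grip":0.55,"delta_pos":[0,0,0],"rotation":[0,0,0]},{"grip":0.55,"delta_pos":[0,0,-0.3],"rotation":[0,0,0]}]' >/dev/null
python3 -m creep '[{"grip":0.55,"delta_pos":[0,0,-0.5],"rotation":[0,0,0]},{"grip":0.55,"delta_pos":[0,0,-1],"rotation":[0,0,0]}]' >/dev/null
python3 - <<'E'
from h import *
for n in("side","top"):
  q=ctrl.snapshot(n)
  for i in purple(q,(100,150,420,320)): print(n,i,ray(q,*i[1],.083).round(4))
E
python3 -m creep '[{"grip":0.55,"delta_pos":[-0.2,-0.4,0],"rotation":[0,0,0]},{"grip":0.55,"delta_pos":[-0.4,-0.8,0],"rotation":[0,0,0]},{"grip":0.55,"delta_pos":[-0.65,-1,0],"rotation":[0,0,0]}]' >/dev/null
python3 -m creep '[{"grip":0.55,"delta_pos":[0,-0.4,0],"rotation":[0,0,0]},{"grip":0.55,"delta_pos":[0,-0.8,0],"rotation":[0,0,0]},{"grip":0.55,"delta_pos":[0,-1,0],"rotation":[0,0,0]}]' >/dev/null
python3 -m creep '[{"grip":0.55,"delta_pos":[0,-0.38,0.2],"rotation":[0,0,0]},{"grip":0.55,"delta_pos":[0,-0.38,0.4],"rotation":[0,0,0]},{"grip":0.55,"delta_pos":[0,-0.38,0.4],"rotation":[0,0,0]},{"grip":0.55,"delta_pos":[0,-0.38,0.4],"rotation":[0,0,0]}]' 
python3 go.py 0.440 0.2855 0.089
```

```text
clock: 16.05
tool_pos: [0.5051, 0.0486, 0.0907]
orientation: [-180.0, -0.0, 0.0]
force: [0.4, -0.8, -1.4]
opening: 0.0176
gripper_force: 30.0
side (np.int32(13), array([274. , 193.8])) [ 0.5062 -0.042   0.083 ]
side (np.int32(45), array([286.1, 205.2])) [ 0.4755 -0.0038  0.083 ]
side (np.int32(52), array([272.2, 219.3])) [0.5056 0.0464 0.083 ]
side (np.int32(57), array([301.1, 315.9])) [0.4404 0.2839 0.083 ]
clock: 17.85
tool_pos: [0.4401, 0.2852, 0.1806]
orientation: [179.9, 0.0, -0.1]
force: [-0.4, -0.1, -0.1]
opening: 0.0395
gripper_force: 0.0
t17.9 [0.4401 0.2852 0.1806] [ 1.799e+02  0.000e+00 -1.000e-01] open 0.0395 gf 0.0 F [-0.4 -0.1 -0.1] dpos [-0.001 -0.004  0.916] rot [ 0.001  0.    -0.001]
```

```bash

python3 -m creep '[{"grip":0.55,"delta_pos":[0,0,0.4],"rotation":[0,0,0]},{"grip":0.55,"delta_pos":[0,0,0.8],"rotation":[0,0,0]},{"grip":0.55,"delta_pos":[0,0,0.91],"rotation":[0,0,0]},{"grip":0.55,"delta_pos":[0,0,0.91],"rotation":[0,0,0]}]' >/dev/null
python3 -m creep '[{"grip":1,"delta_pos":[0,0,0],"rotation":[0,0,0]},{"grip":1,"delta_pos":[0,0,0],"rotation":[0,0,0]},{"grip":1,"delta_pos":[0,0,0],"rotation":[0,0,0]},{"grip":1,"delta_pos":[0,0,0],"rotation":[0,0,0]},{"grip":1,"delta_pos":[0,0,0],"rotation":[0,0,0]}]' 
python3 -m creep '[{"grip":1,"delta_pos":[0,0,-0.25],"rotation":[0,0,0]},{"grip":1,"delta_pos":[0,0,-0.6],"rotation":[0,0,0]},{"grip":1,"delta_pos":[0,0,-1],"rotation":[0,0,0]}]' >/dev/null
python3 -m creep '[{"grip":1,"delta_pos":[0.1,0.3,-0.4],"rotation":[0,0,0]},{"grip":1,"delta_pos":[0.3,0.65,-0.4],"rotation":[0,0,0]},{"grip":1,"delta_pos":[0.35,1,-0.4],"rotation":[0,0,0]}]' >/dev/null
python3 -m creep '[{"grip":1,"delta_pos":[0,0.35,0],"rotation":[0,0,0]},{"grip":1,"delta_pos":[0,0.7,0],"rotation":[0,0,0]},{"grip":1,"delta_pos":[0,0.88,0],"rotation":[0,0,0]},{"grip":1,"delta_pos":[0,0.88,0],"rotation":[0,0,0]},{"grip":1,"delta_pos":[0,0.88,0],"rotation":[0,0,0]}]' >/dev/null
python3 go.py 0.475 0.097 0.0905
python3 -m creep '[{"grip":1,"delta_pos":[0,0,0.35],"rotation":[0,0,0]},{"grip":1,"delta_pos":[0,0,0.7],"rotation":[0,0,0]},{"grip":1,"delta_pos":[0,0,1],"rotation":[0,0,0]}]' >/dev/null
python3 -m creep '[{"grip":1,"delta_pos":[0,0,0.2],"rotation":[0,0,0]},{"grip":1,"delta_pos":[0,0,0.35],"rotation":[0,0,0]},{"grip":1,"delta_pos":[0,0,0.39],"rotation":[0,0,0]},{"grip":1,"delta_pos":[0,0,0.39],"rotation":[0,0,0]},{"grip":1,"delta_pos":[0,0,0.39],"rotation":[0,0,0]}]' 
python3 -m creep '[{"grip":0.55,"delta_pos":[0,0,0],"rotation":[0,0,0]},{"grip":0.55,"delta_pos":[0,0,0],"rotation":[0,0,0]},{"grip":0.55,"delta_pos":[0,0,0],"rotation":[0,0,0]},{"grip":0.55,"delta_pos":[0,0,0],"rotation":[0,0,0]},{"grip":0.55,"delta_pos":[0,0,-0.3],"rotation":[0,0,0]}]' >/dev/null
python3 -m creep '[{"grip":0.55,"delta_pos":[0,0,-0.5],"rotation":[0,0,0]},{"grip":0.55,"delta_pos":[0,0,-1],"rotation":[0,0,0]},{"grip":0.55,"delta_pos":[0,0,-1],"rotation":[0,0,0]},{"grip":0.55,"delta_pos":[0,0,-1],"rotation":[0,0,0]}]' 
python3 - <<'E'
from h import *
out=[]
for n in("side","top"):
  q=ctrl.snapshot(n); out.append(crop(q,160,120,145,130,2.75))
  for i in purple(q,(100,120,420,320)): print(n,i,ray(q,*i[1],.083).round(4))
cv2.imwrite("pics/p2.png",np.hstack(out))
E
```

```text
clock: 18.75
tool_pos: [0.4408, 0.2865, 0.0909]
orientation: [-179.9, -0.1, -0.0]
force: [-1.6, -0.3, 6.9]
opening: 0.0172
gripper_force: 30.0
t19.9 [0.4749 0.0976 0.2298] [-1.8e+02 -0.0e+00 -1.0e-01] open 0.0169 gf 30.0 F [ 0.2 -0.5 -1.1] dpos [0.    0.006 1.393] rot [-0.    -0.    -0.001]
clock: 20.65
tool_pos: [0.4752, 0.0987, 0.0907]
orientation: [-180.0, -0.0, 0.0]
force: [-0.6, 0.1, -1.1]
opening: 0.0171
gripper_force: 30.0
clock: 21.55
tool_pos: [0.4754, 0.0981, 0.222]
orientation: [-179.9, -0.2, -0.1]
force: [-1.3, -1.2, -1.1]
opening: 0.0397
gripper_force: 0.0
side (np.int32(54), array([272.3, 219.3])) [0.5054 0.0464 0.083 ]
side (np.int32(65), array([285. , 236.6])) [0.4749 0.0965 0.083 ]
```

View pics/p2.png

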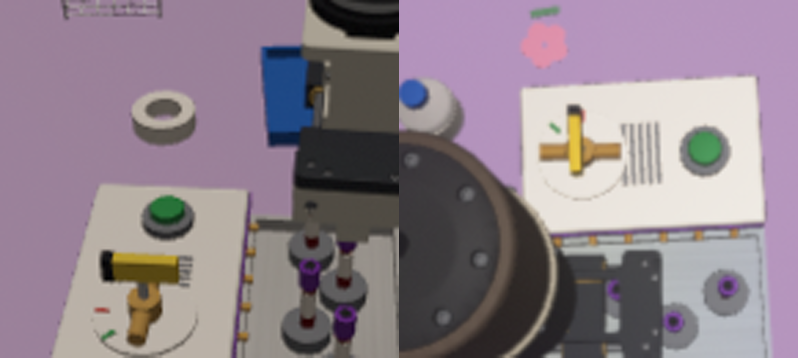

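The picture shows all four tubes upright in the bed, with the valve bar at top-panel (574,140) and the button at (704,148). I'll triangulate those two from both views.

```bash
cat >> h.py <<'E'
def tri(a,pa,b,pb):
    P=[np.array(s["intrinsics"])@np.c_[s["R"],s["t"]] for s in(a,b)]
    x=cv2.triangulatePoints(P[0],P[1],np.array(pa,float),np.array(pb,float)); return (x[:3]/x[3]).ravel()
E
python3 - <<'E'
from h import *
q=ctrl.snapshot("side"); s=ctrl.snapshot("top")
def seg(im,lo,hi,box):
    x0,y0,x1,y1=box; h=cv2.cvtColor(im["color"][y0:y1,x0:x1],cv2.COLOR_RGB2HSV); m=cv2.inRange(h,lo,hi)
    n,l,st,ce=cv2.connectedComponentsWithStats(m); i=1+np.argmax(st[1:,4]); pts=np.argwhere(l==i)[:,::-1]
    return ce[i]+[x0,y0],st[i]+[x0,y0,0,0,0],cv2.minAreaRect(pts.astype(np.float32))
for nm,lo,hi in(("yellow",(22,150,60),(32,255,255)),("green",(55,90,40),(80,255,255))):
    bs,bt=(180,190,240,240),(200,143,290,200)
    if nm=="green": bs,bt=(205,185,235,205),(255,155,290,195)
    a=seg(q,lo,hi,bs); b=seg(s,lo,hi,bt); print(nm,a,b,tri(q,a[0],s,b[0]).round(4))
z=.113
print("bar eye",tri(q,(211.3,216.4),s,(223.5,170.9)).round(4), ray(s,223.5,170.9,.122).round(4),ray(q,211.3,216.4,.115).round(4))
E
python3 go.py 0.63 0.08 0.2
```

```text
yellow (array([212.3       , 216.94347826]), array([200, 212,  25,  11, 230]), ((32.022125244140625, 27.16814422607422), (24.412473678588867, 9.77829360961914), 3.814074993133545)) (array([223.5443038 , 171.40506329]), array([222, 162,   4,  21,  79]), ((23.5, 29.0), (20.0, 3.0), 90.0)) [0.6347 0.0846 0.1161]
green (array([220.5049505 , 195.81188119]), array([214, 191,  13,  10, 101]), ((15.0, 10.5), (9.0, 12.0), 90.0)) (array([270.77669903, 173.44660194]), array([265, 168,  12,  12, 103]), ((16.0, 18.5), (10.60660171508789, 10.60660171508789), 45.0)) [ 0.6374 -0.0322  0.0738]
bar eye [0.6362 0.0846 0.1174] [0.635  0.0841 0.122 ] [0.637  0.0822 0.115 ]
t21.8 [0.4743 0.0974 0.2193] [ 1.799e+02  1.000e-01 -1.000e-01] open 0.0393 gf 0.0 F [ 0.6  0.7 -0.7] dpos [1.558 0.172 0.19 ] rot [ 0.001  0.001 -0.001]
```

```bash

python3 -m creep '[{"grip":0.55,"delta_pos":[0.4,0,0],"rotation":[0,0,-0.02]},{"grip":0.55,"delta_pos":[0.8,0,0],"rotation":[0,0,-0.02]},{"grip":0.55,"delta_pos":[0.9,0.13,0],"rotation":[0,0,-0.02]}]' >/dev/null
python3 -m creep '[{"grip":0.55,"delta_pos":[0.4,0,0.2],"rotation":[0,0,0]},{"grip":0.55,"delta_pos":[0.73,0,0.4],"rotation":[0,0,0]},{"grip":0.55,"delta_pos":[0.73,0,0.4],"rotation":[0,0,0]},{"grip":0.55,"delta_pos":[0.73,0,0.4],"rotation":[0,0,0]},{"grip":0.55,"delta_pos":[0.73,0,0.4],"rotation":[0,0,0]}]'
python3 go.py 0.637 0.084 0.116 1.8
```

```text
clock: 22.55
tool_pos: [0.6374, 0.0868, 0.1801]
orientation: [180.0, 0.1, 1.8]
force: [-1.4, -0.7, 0.2]
opening: 0.0395
gripper_force: 0.0
t22.6 [0.6374 0.0868 0.1801] [1.8e+02 1.0e-01 1.8e+00] open 0.0395 gf 0.0 F [-1.4 -0.7  0.2] dpos [-0.004  0.028  0.641] rot [ 0.     0.001 -0.   ]
```

```bash

python3 -m creep '[{"grip":0.55,"delta_pos":[0,0.025,0.3],"rotation":[0,0,0]},{"grip":0.55,"delta_pos":[0,0.025,0.64],"rotation":[0,0,0]},{"grip":0.55,"delta_pos":[0,0.025,0.64],"rotation":[0,0,0]},{"grip":0.55,"delta_pos":[0,0.025,0.64],"rotation":[0,0,0]}]'
python3 -m creep '[{"grip":1,"delta_pos":[0,0,0],"rotation":[0,0,0]},{"grip":1,"delta_pos":[0,0,0],"rotation":[0,0,0]},{"grip":1,"delta_pos":[0,0,0],"rotation":[0,0,0]},{"grip":1,"delta_pos":[0,0,0],"rotation":[0,0,0]},{"grip":1,"delta_pos":[0,0,0],"rotation":[0,0,0]}]'
python3 go.py 0.637 0.084 0.116 46.8
```

```text
clock: 22.95
tool_pos: [0.6379, 0.0845, 0.1178]
orientation: [180.0, -0.0, 1.8]
force: [0.6, 0.2, 1.0]
opening: 0.0395
gripper_force: 0.0
clock: 23.45
tool_pos: [0.6383, 0.0837, 0.1174]
orientation: [179.9, -0.0, 1.8]
force: [-0.1, -4.2, 5.6]
opening: 0.0107
gripper_force: 30.0
t23.4 [0.6383 0.0837 0.1174] [179.9  -0.    1.8] open 0.0107 gf 30.0 F [-0.1 -4.2  5.6] dpos [-0.013 -0.004  0.014] rot [ 0.001 -0.    -0.5  ]
```

Firmly gripped, with an opening of 10.7 mm on the 11 mm bar. Next I turn it +45°.

```bash

python3 -m creep '[{"grip":1,"delta_pos":[0,0,0],"rotation":[0,0,-0.07]},{"grip":1,"delta_pos":[0,0,0],"rotation":[0,0,-0.14]},{"grip":1,"delta_pos":[0,0,0],"rotation":[0,0,-0.21]},{"grip":1,"delta_pos":[0,0,0],"rotation":[0,0,-0.25]},{"grip":1,"delta_pos":[0,0,0],"rotation":[0,0,-0.25]}]'
python3 -m creep '[{"grip":1,"delta_pos":[0,0,0],"rotation":[0,0,-0.07]},{"grip":1,"delta_pos":[0,0,0],"rotation":[0,0,-0.14]},{"grip":1,"delta_pos":[0,0,0],"rotation":[0,0,-0.21]},{"grip":1,"delta_pos":[0,0,0],"rotation":[0,0,-0.25]},{"grip":1,"delta_pos":[0,0,0],"rotation":[0,0,-0.25]}]'
python3 -m creep '[{"grip":1,"delta_pos":[0,0,0],"rotation":[0,0,0]},{"grip":1,"delta_pos":[0,0,0],"rotation":[0,0,0]},{"grip":1,"delta_pos":[0,0,0],"rotation":[0,0,0]}]'
python3 -m creep '[{"grip":0.55,"delta_pos":[0,0,0],"rotation":[0,0,0]},{"grip":0.55,"delta_pos":[0,0,0],"rotation":[0,0,0]},{"grip":0.55,"delta_pos":[0,0,0],"rotation":[0,0,0]},{"grip":0.55,"delta_pos":[0,0,0],"rotation":[0,0,0]},{"grip":0.55,"delta_pos":[0,0,-0.2],"rotation":[0,0,0]}]' 
python3 -m creep '[{"grip":0.55,"delta_pos":[0,0,-0.4],"rotation":[0,0,0]},{"grip":0.55,"delta_pos":[0,0,-0.8],"rotation":[0,0,0]},{"grip":0.55,"delta_pos":[0,0,-0.8],"rotation":[0,0,0]},{"grip":0.55,"delta_pos":[0,0,-0.8],"rotation":[0,0,0]}]' 
python3 go.py 0.6375 -0.0325 0.2 46.8
```

```text
clock: 23.95
tool_pos: [0.6383, 0.0839, 0.1174]
orientation: [180.0, -0.0, 24.3]
force: [-0.9, -3.9, 5.0]
opening: 0.0108
gripper_force: 30.0
clock: 24.45
tool_pos: [0.6382, 0.0841, 0.1174]
orientation: [180.0, -0.0, 46.8]
force: [-1.7, -2.5, 6.7]
opening: 0.0107
gripper_force: 30.0
clock: 24.75
tool_pos: [0.6382, 0.0841, 0.1174]
orientation: [180.0, 0.0, 46.7]
force: [-2.8, -2.3, 5.7]
opening: 0.011
gripper_force: 30.0
clock: 25.25
tool_pos: [0.6362, 0.084, 0.1338]
orientation: [-179.8, 0.3, 46.7]
force: [0.8, -1.0, -0.1]
opening: 0.0388
gripper_force: 0.0
clock: 25.65
tool_pos: [0.6384, 0.0848, 0.2177]
orientation: [180.0, -0.1, 46.7]
force: [1.1, 0.2, -0.1]
opening: 0.0393
gripper_force: 0.0
t25.6 [0.6384 0.0848 0.2177] [ 1.80e+02 -1.00e-01  4.67e+01] open 0.0393 gf 0.0 F [ 1.1  0.2 -0.1] dpos [-0.861  0.797  0.176] rot [ 0.    -0.002 -0.001]
```

```bash

python3 -m creep '[{"grip":1,"delta_pos":[-0.35,0.3,0],"rotation":[0,0,0]},{"grip":1,"delta_pos":[-0.7,0.6,0],"rotation":[0,0,0]},{"grip":1,"delta_pos":[-0.86,0.8,0],"rotation":[0,0,0]},{"grip":1,"delta_pos":[-0.86,0.8,0.2],"rotation":[0,0,0]},{"grip":1,"delta_pos":[-0.86,0.8,0.2],"rotation":[0,0,0]}]'
python3 -m creep '[{"grip":1,"delta_pos":[0,0,0.3],"rotation":[0,0,0]},{"grip":1,"delta_pos":[0,0,0.6],"rotation":[0,0,0]},{"grip":1,"delta_pos":[0,0,0.75],"rotation":[0,0,0]},{"grip":1,"delta_pos":[0,0,0.75],"rotation":[0,0,0]},{"grip":1,"delta_pos":[0,0,0.75],"rotation":[0,0,0]}]'
python3 go.py 0.6375 -0.0325 0.1 46.8
python3 - <<'E'
from h import *
out=[]
for n in("side","top"):
  q=ctrl.snapshot(n); out.append(crop(q,170,120,130,130,3))
  for i in purple(q,(100,120,420,320)): print(n,i,ray(q,*i[1],.083).round(4))
cv2.imwrite("pics/p3.png",np.hstack(out))
E
```

```text
clock: 26.15
tool_pos: [0.6351, -0.0341, 0.1926]
orientation: [-179.7, 0.3, 46.6]
force: [-0.4, -0.1, -1.0]
opening: 0.0049
gripper_force: 0.0
clock: 26.65
tool_pos: [0.6375, -0.0326, 0.1217]
orientation: [-180.0, 0.0, 46.8]
force: [-0.3, 0.0, -0.1]
opening: 0.0007
gripper_force: 0.0
t26.6 [ 0.6375 -0.0326  0.1217] [-180.     0.    46.8] open 0.0007 gf 0.0 F [-0.3  0.  -0.1] dpos [ 0.001 -0.001  0.217] rot [-0.     0.001  0.   ]
side (np.int32(40), array([274. , 191.3])) [ 0.5067 -0.0514  0.083 ]
side (np.int32(48), array([286. , 205.4])) [ 0.4757 -0.0031  0.083 ]
side (np.int32(54), array([272.4, 219.5])) [0.5051 0.047  0.083 ]
side (np.int32(67), array([285. , 236.7])) [0.4749 0.0968 0.083 ]
```

View pics/p3.png

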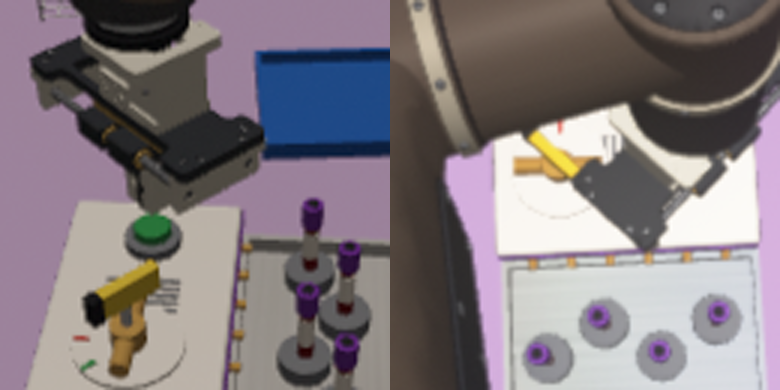

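The bar is half open on the green-mark side, and all four tubes are in the bed. Now I press the button gently.

```bash

python3 -m creep '[{"grip":1,"delta_pos":[0,0,0.1],"rotation":[0,0,0]},{"grip":1,"delta_pos":[0,0,0.2],"rotation":[0,0,0]},{"grip":1,"delta_pos":[0,0,0.25],"rotation":[0,0,0]},{"grip":1,"delta_pos":[0,0,0.25],"rotation":[0,0,0]}]'
python3 -m creep '[{"grip":1,"delta_pos":[0,0,0.01],"rotation":[0,0,0]},{"grip":1,"delta_pos":[0,0,0.02],"rotation":[0,0,0]},{"grip":1,"delta_pos":[0,0,0.02],"rotation":[0,0,0]}]'
python3 -m creep '[{"grip":1,"delta_pos":[0,0,0.01],"rotation":[0,0,0]},{"grip":1,"delta_pos":[0,0,0.02],"rotation":[0,0,0]},{"grip":1,"delta_pos":[0,0,0.02],"rotation":[0,0,0]}]'
```

```text
clock: 27.15
tool_pos: [0.6371, -0.033, 0.0958]
orientation: [-180.0, 0.0, 46.8]
force: [-1.1, 1.9, 3.8]
opening: 0.0005
gripper_force: 1.7
clock: 27.45
tool_pos: [0.6371, -0.033, 0.0947]
orientation: [-180.0, 0.0, 46.7]
force: [-2.9, 1.5, 4.8]
opening: 0.0003
gripper_force: 2.0
clock: 27.75
tool_pos: [0.6372, -0.033, 0.0933]
orientation: [180.0, 0.0, 46.8]
force: [-4.8, 2.1, 9.6]
opening: 0.0002
gripper_force: 4.5
```

```bash

python3 -m creep '[{"grip":1,"delta_pos":[0,0,0.01],"rotation":[0,0,0]},{"grip":1,"delta_pos":[0,0,0.02],"rotation":[0,0,0]},{"grip":1,"delta_pos":[0,0,0.02],"rotation":[0,0,0]}]'
python3 -m creep '[{"grip":1,"delta_pos":[0,0,0.01],"rotation":[0,0,0]},{"grip":1,"delta_pos":[0,0,0.02],"rotation":[0,0,0]},{"grip":1,"delta_pos":[0,0,0.02],"rotation":[0,0,0]}]'
```

```text
clock: 28.05
tool_pos: [0.6373, -0.033, 0.093]
orientation: [179.9, -0.0, 46.8]
force: [-8.9, 3.1, 21.6]
opening: 0.0005
gripper_force: 10.7
clock: 28.35
tool_pos: [0.6374, -0.033, 0.0928]
orientation: [179.9, -0.0, 46.8]
force: [-14.9, 4.4, 33.2]
opening: 0.0002
gripper_force: 17.0
```

The button has hit its hard stop at 33 N. I'll lift off and let the air blow for over 3.5 s.

```bash

python3 -m creep '[{"grip":1,"delta_pos":[0,0,-0.2],"rotation":[0,0,0]},{"grip":1,"delta_pos":[0,0,-0.6],"rotation":[0,0,0]},{"grip":1,"delta_pos":[0,0,-1],"rotation":[0,0,0]}]'
for i in 1 2 3 4 5 6 7 8; do python3 -m creep '[{"grip":0.55,"delta_pos":[0,0,0],"rotation":[0,0,0]},{"grip":0.55,"delta_pos":[0,0,0],"rotation":[0,0,0]},{"grip":0.55,"delta_pos":[0,0,0],"rotation":[0,0,0]},{"grip":0.55,"delta_pos":[0,0,0],"rotation":[0,0,0]},{"grip":0.55,"delta_pos":[0,0,0],"rotation":[0,0,0]}]' >/dev/null; done
python3 go.py 0.638 0.084 0.1175 46.8
python3 - <<'E'
from h import *
out=[]
for n in("side","top"):
  q=ctrl.snapshot(n); out.append(crop(q,170,120,130,130,3))
  for i in purple(q,(100,120,420,320)): print(n,i,ray(q,*i[1],.083).round(4))
cv2.imwrite("pics/p4.png",np.hstack(out))
E
```

```text
clock: 28.65
tool_pos: [0.6371, -0.0333, 0.189]
orientation: [-180.0, 0.1, 46.7]
force: [0.6, 0.0, 0.1]
opening: 0.0002
gripper_force: 0.0
t32.6 [ 0.6374 -0.033   0.1886] [180.   -0.   46.8] open 0.0394 gf 0.0 F [0.3 0.1 0.2] dpos [ 0.857 -0.797  0.711] rot [ 0.    -0.    -0.001]
side (np.int32(38), array([273.9, 191.2])) [ 0.507  -0.0518  0.083 ]
side (np.int32(46), array([286. , 205.4])) [ 0.4757 -0.0031  0.083 ]
side (np.int32(51), array([272.2, 219.2])) [0.5056 0.0461 0.083 ]
side (np.int32(55), array([290.5, 226.2])) [0.4637 0.0641 0.083 ]
```

View pics/p4.png

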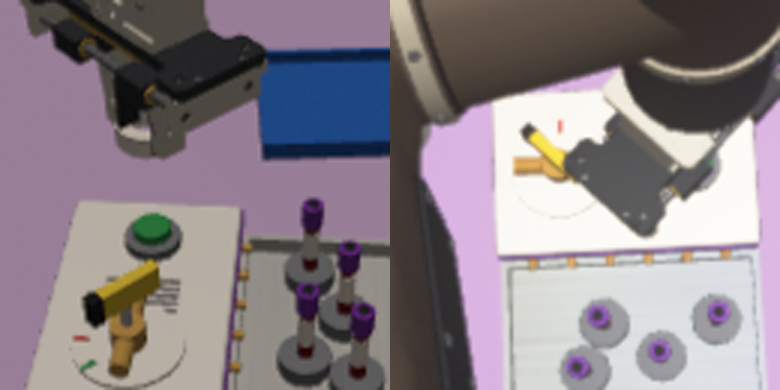

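The side panel shows the button back up and the valve half open. The fourth tube was knocked to (.464,.064) but is still upright in the bed. Next: shut the valve.

```bash

python3 -m creep '[{"grip":0.55,"delta_pos":[0.35,-0.3,0],"rotation":[0,0,0]},{"grip":0.55,"delta_pos":[0.7,-0.6,0],"rotation":[0,0,0]},{"grip":0.55,"delta_pos":[0.86,-0.8,0],"rotation":[0,0,0]},{"grip":0.55,"delta_pos":[0.86,-0.8,0],"rotation":[0,0,0]},{"grip":0.55,"delta_pos":[0.86,-0.8,0],"rotation":[0,0,0]}]'
python3 -m creep '[{"grip":0.55,"delta_pos":[0,0,0.3],"rotation":[0,0,0]},{"grip":0.55,"delta_pos":[0,0,0.6],"rotation":[0,0,0]},{"grip":0.55,"delta_pos":[0,0,0.71],"rotation":[0,0,0]},{"grip":0.55,"delta_pos":[0,0,0.71],"rotation":[0,0,0]},{"grip":0.55,"delta_pos":[0,0,0.71],"rotation":[0,0,0]}]'
python3 -m creep '[{"grip":1,"delta_pos":[0,0,0],"rotation":[0,0,0]},{"grip":1,"delta_pos":[0,0,0],"rotation":[0,0,0]},{"grip":1,"delta_pos":[0,0,0],"rotation":[0,0,0]},{"grip":1,"delta_pos":[0,0,0],"rotation":[0,0,0]},{"grip":1,"delta_pos":[0,0,0],"rotation":[0,0,0]}]'
python3 go.py 0.638 0.084 0.1175 1.8
```

```text
clock: 33.25
tool_pos: [0.6379, 0.0851, 0.1885]
orientation: [-180.0, 0.0, 46.8]
force: [-0.0, -0.7, 0.1]
opening: 0.0392
gripper_force: 0.0
clock: 33.75
tool_pos: [0.6388, 0.084, 0.1185]
orientation: [180.0, -0.0, 46.7]
force: [0.1, -0.5, 0.6]
opening: 0.0389
gripper_force: 0.0
clock: 34.25
tool_pos: [0.6384, 0.0843, 0.1181]
orientation: [180.0, -0.0, 46.8]
force: [-0.6, -1.3, 1.5]
opening: 0.011
gripper_force: 30.0
t34.2 [0.6384 0.0843 0.1181] [180.   -0.   46.8] open 0.0110 gf 30.0 F [-0.6 -1.3  1.5] dpos [-0.005 -0.     0.006] rot [ 0.  -0.   0.5]
```

```bash

python3 -m creep '[{"grip":1,"delta_pos":[0,0,0],"rotation":[0,0,0.07]},{"grip":1,"delta_pos":[0,0,0],"rotation":[0,0,0.14]},{"grip":1,"delta_pos":[0,0,0],"rotation":[0,0,0.21]},{"grip":1,"delta_pos":[0,0,0],"rotation":[0,0,0.25]},{"grip":1,"delta_pos":[0,0,0],"rotation":[0,0,0.25]}]'
python3 -m creep '[{"grip":1,"delta_pos":[0,0,0],"rotation":[0,0,0.07]},{"grip":1,"delta_pos":[0,0,0],"rotation":[0,0,0.14]},{"grip":1,"delta_pos":[0,0,0],"rotation":[0,0,0.21]},{"grip":1,"delta_pos":[0,0,0],"rotation":[0,0,0.255]},{"grip":1,"delta_pos":[0,0,0],"rotation":[0,0,0.255]}]'
python3 -m creep '[{"grip":1,"delta_pos":[0,0,0],"rotation":[0,0,0]},{"grip":1,"delta_pos":[0,0,0],"rotation":[0,0,0]},{"grip":1,"delta_pos":[0,0,0],"rotation":[0,0,0]}]'
python3 -m creep '[{"grip":0.55,"delta_pos":[0,0,0],"rotation":[0,0,0]},{"grip":0.55,"delta_pos":[0,0,0],"rotation":[0,0,0]},{"grip":0.55,"delta_pos":[0,0,0],"rotation":[0,0,0]},{"grip":0.55,"delta_pos":[0,0,0],"rotation":[0,0,0]},{"grip":0.55,"delta_pos":[0,0,-0.2],"rotation":[0,0,0]}]' >/dev/null
python3 -m creep '[{"grip":0.55,"delta_pos":[0,0,-0.4],"rotation":[0,0,0]},{"grip":0.55,"delta_pos":[0,0,-0.9],"rotation":[0,0,0]},{"grip":0.55,"delta_pos":[0,0,-0.9],"rotation":[0,0,0]}]' >/dev/null
python3 -m creep '[{"grip":0.55,"delta_pos":[-0.4,0.2,0],"rotation":[0,0,0.015]},{"grip":0.55,"delta_pos":[-0.8,0.5,0],"rotation":[0,0,0.015]},{"grip":0.55,"delta_pos":[-1,1,0],"rotation":[0,0,0.015]},{"grip":0.55,"delta_pos":[-1,1,0],"rotation":[0,0,0.015]},{"grip":0.55,"delta_pos":[-1,1,0],"rotation":[0,0,0.015]}]'
python3 go.py 0.507 -0.0515 0.2
python3 - <<'E'
from h import *
out=[]
for n in("side","top"):
  q=ctrl.snapshot(n); out.append(crop(q,170,120,130,130,3))
  for i in purple(q,(100,120,420,320)): print(n,i,ray(q,*i[1],.083).round(4))
cv2.imwrite("pics/p5.png",np.hstack(out))
E
```

```text
clock: 34.75
tool_pos: [0.6386, 0.0841, 0.1181]
orientation: [180.0, -0.0, 24.2]
force: [1.9, -2.9, 2.0]
opening: 0.0107
gripper_force: 30.0
clock: 35.25
tool_pos: [0.6386, 0.0837, 0.1181]
orientation: [179.9, -0.1, 1.3]
force: [3.6, -4.5, 1.6]
opening: 0.0112
gripper_force: 30.0
clock: 35.55
tool_pos: [0.6387, 0.0837, 0.1181]
orientation: [180.0, -0.1, 1.4]
force: [2.2, -5.4, 1.8]
opening: 0.011
gripper_force: 30.0
clock: 36.85
tool_pos: [0.54, -0.0187, 0.2281]
orientation: [-180.0, -0.1, -0.1]
force: [0.1, -0.4, 0.8]
opening: 0.0394
gripper_force: 0.0
t36.9 [ 0.54   -0.0187  0.2281] [-1.8e+02 -1.0e-01 -1.0e-01] open 0.0394 gf 0.0 F [ 0.1 -0.4  0.8] dpos [-0.33   0.329  0.281] rot [-0.    -0.001 -0.001]
side (np.int32(38), array([273.9, 191.3])) [ 0.507  -0.0514  0.083 ]
side (np.int32(43), array([286.1, 205.2])) [ 0.4755 -0.0038  0.083 ]
side (np.int32(52), array([272.3, 219.2])) [0.5054 0.046  0.083 ]
side (np.int32(51), array([290.5, 226. ])) [0.4637 0.0635 0.083 ]
```

View pics/p5.png

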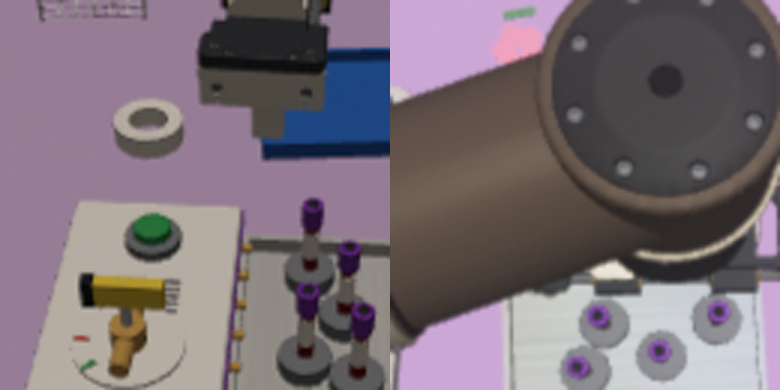

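The valve is shut, with its black end on the red mark, and the tubes are unchanged. I'll carry A to blue-tray slot (.531,-.3515).

```bash

python3 -m creep '[{"grip":0.55,"delta_pos":[-0.33,0.33,0],"rotation":[0,0,0]},{"grip":0.55,"delta_pos":[-0.33,0.33,0.4],"rotation":[0,0,0]},{"grip":0.55,"delta_pos":[-0.33,0.33,0.6],"rotation":[0,0,0]},{"grip":0.55,"delta_pos":[-0.33,0.33,0.6],"rotation":[0,0,0]},{"grip":0.55,"delta_pos":[-0.33,0.33,0.6],"rotation":[0,0,0]}]'
python3 -m creep '[{"grip":0.55,"delta_pos":[0,0,0.3],"rotation":[0,0,0]},{"grip":0.55,"delta_pos":[0,0,0.6],"rotation":[0,0,0]},{"grip":0.55,"delta_pos":[0,0,0.78],"rotation":[0,0,0]},{"grip":0.55,"delta_pos":[0,0,0.78],"rotation":[0,0,0]}]'
python3 -m creep '[{"grip":1,"delta_pos":[0,0,0],"rotation":[0,0,0]},{"grip":1,"delta_pos":[0,0,0],"rotation":[0,0,0]},{"grip":1,"delta_pos":[0,0,0],"rotation":[0,0,0]},{"grip":1,"delta_pos":[0,0,0],"rotation":[0,0,0]},{"grip":1,"delta_pos":[0,0,0],"rotation":[0,0,0]}]' 
python3 -m creep '[{"grip":1,"delta_pos":[0,0,-0.25],"rotation":[0,0,0]},{"grip":1,"delta_pos":[0,0,-0.6],"rotation":[0,0,0]},{"grip":1,"delta_pos":[0,0,-1],"rotation":[0,0,0]}]' >/dev/null
python3 -m creep '[{"grip":1,"delta_pos":[0.1,0.3,-0.4],"rotation":[0,0,0]},{"grip":1,"delta_pos":[0.2,0.65,-0.4],"rotation":[0,0,0]},{"grip":1,"delta_pos":[0.24,1,-0.4],"rotation":[0,0,0]}]' >/dev/null
python3 -m creep '[{"grip":1,"delta_pos":[0,0.35,0],"rotation":[0,0,0]},{"grip":1,"delta_pos":[0,0.7,0],"rotation":[0,0,0]},{"grip":1,"delta_pos":[0,1,0],"rotation":[0,0,0]}]' >/dev/null
python3 -m creep '[{"grip":1,"delta_pos":[0,0.35,0],"rotation":[0,0,0]},{"grip":1,"delta_pos":[0,0.7,0],"rotation":[0,0,0]},{"grip":1,"delta_pos":[0,1,0],"rotation":[0,0,0]},{"grip":1,"delta_pos":[0,1,0],"rotation":[0,0,0]},{"grip":1,"delta_pos":[0,1,0],"rotation":[0,0,0]}]'
python3 go.py 0.531 -0.3515 0.0905
```

```text
clock: 37.45
tool_pos: [0.5081, -0.0501, 0.1677]
orientation: [180.0, 0.0, 0.0]
force: [0.4, -0.1, -0.2]
opening: 0.0393
gripper_force: 0.0
clock: 37.85
tool_pos: [0.5071, -0.0504, 0.0885]
orientation: [180.0, 0.1, -0.0]
force: [0.7, -0.5, 0.5]
opening: 0.0393
gripper_force: 0.0
clock: 38.35
tool_pos: [0.5082, -0.0508, 0.0907]
orientation: [-180.0, -0.1, -0.0]
force: [0.2, -0.8, 5.9]
opening: 0.0174
gripper_force: 30.0
clock: 39.75
tool_pos: [0.5304, -0.3513, 0.2288]
orientation: [-180.0, 0.1, -0.2]
force: [0.9, 0.0, -2.1]
opening: 0.0172
gripper_force: 30.0
t39.8 [ 0.5304 -0.3513  0.2288] [-1.8e+02  1.0e-01 -2.0e-01] open 0.0172 gf 30.0 F [ 0.9  0.  -2.1] dpos [0.008 0.004 1.383] rot [-0.001  0.001 -0.002]
```

```bash

python3 -m creep '[{"grip":1,"delta_pos":[0,0,0.35],"rotation":[0,0,0]},{"grip":1,"delta_pos":[0,0,0.7],"rotation":[0,0,0]},{"grip":1,"delta_pos":[0,0,1],"rotation":[0,0,0]}]' >/dev/null
python3 -m creep '[{"grip":1,"delta_pos":[0,0,0.2],"rotation":[0,0,0]},{"grip":1,"delta_pos":[0,0,0.35],"rotation":[0,0,0]},{"grip":1,"delta_pos":[0,0,0.38],"rotation":[0,0,0]},{"grip":1,"delta_pos":[0,0,0.38],"rotation":[0,0,0]},{"grip":1,"delta_pos":[0,0,0.38],"rotation":[0,0,0]}]' 
python3 -m creep '[{"grip":0.55,"delta_pos":[0,0,0],"rotation":[0,0,0]},{"grip":0.55,"delta_pos":[0,0,0],"rotation":[0,0,0]},{"grip":0.55,"delta_pos":[0,0,0],"rotation":[0,0,0]},{"grip":0.55,"delta_pos":[0,0,0],"rotation":[0,0,0]},{"grip":0.55,"delta_pos":[0,0,-0.3],"rotation":[0,0,0]}]' >/dev/null
python3 -m creep '[{"grip":0.55,"delta_pos":[0,0,-0.5],"rotation":[0,0,0]},{"grip":0.55,"delta_pos":[0,0,-1],"rotation":[0,0,0]}]' >/dev/null
python3 -m creep '[{"grip":0.55,"delta_pos":[0,-0.4,0],"rotation":[0,0,0]},{"grip":0.55,"delta_pos":[-0.3,-0.8,0],"rotation":[0,0,0]},{"grip":0.55,"delta_pos":[-0.55,-1,0],"rotation":[0,0,0]}]' >/dev/null
python3 -m creep '[{"grip":0.55,"delta_pos":[0,-0.4,0],"rotation":[0,0,0]},{"grip":0.55,"delta_pos":[0,-0.8,0],"rotation":[0,0,0]},{"grip":0.55,"delta_pos":[0,-1,0],"rotation":[0,0,0]}]' >/dev/null
python3 - <<'E'
from h import *
for n in("side","top"):
  q=ctrl.snapshot(n)
  for i in purple(q,(100,120,500,320)): print(n,i,ray(q,*i[1],.083).round(4))
E
python3 -m creep '[{"grip":0.55,"delta_pos":[0,-0.4,0],"rotation":[0,0,0]},{"grip":0.55,"delta_pos":[0,-0.8,0],"rotation":[0,0,0]},{"grip":0.55,"delta_pos":[0,-1,0],"rotation":[0,0,0]}]' >/dev/null
python3 -m creep '[{"grip":0.55,"delta_pos":[0,-0.48,0.2],"rotation":[0,0,0]},{"grip":0.55,"delta_pos":[0,-0.48,0.4],"rotation":[0,0,0]},{"grip":0.55,"delta_pos":[0,-0.48,0.4],"rotation":[0,0,0]},{"grip":0.55,"delta_pos":[0,-0.48,0.4],"rotation":[0,0,0]}]' 
python3 go.py 0.4755 -0.0035 0.089
```

```text
clock: 40.55
tool_pos: [0.5315, -0.3504, 0.0924]
orientation: [180.0, -0.1, -0.0]
force: [-0.2, -0.3, -1.1]
opening: 0.0172
gripper_force: 30.0
side (np.int32(23), array([271.6, 126.7])) [ 0.5304 -0.3556  0.083 ]
side (np.int32(37), array([286.2, 204.6])) [ 0.4753 -0.0059  0.083 ]
side (np.int32(42), array([272.2, 219.7])) [0.5055 0.0477 0.083 ]
side (np.int32(43), array([290.9, 225.7])) [0.4628 0.0625 0.083 ]
top (np.int32(270), array([479.9, 125.7])) [ 0.7486 -0.5659  0.083 ]
clock: 42.65
tool_pos: [0.4764, -0.0034, 0.1818]
orientation: [180.0, 0.0, -0.0]
force: [0.2, -0.5, 0.5]
opening: 0.039
gripper_force: 0.0
t42.6 [ 0.4764 -0.0034  0.1818] [180.   0.  -0.] open 0.0390 gf 0.0 F [ 0.2 -0.5  0.5] dpos [-0.009  0.001  0.928] rot [ 0.  0. -0.]
```

```bash

python3 -m creep '[{"grip":0.55,"delta_pos":[-0.005,0,0.4],"rotation":[0,0,0]},{"grip":0.55,"delta_pos":[-0.005,0,0.8],"rotation":[0,0,0]},{"grip":0.55,"delta_pos":[-0.005,0,0.93],"rotation":[0,0,0]},{"grip":0.55,"delta_pos":[-0.005,0,0.93],"rotation":[0,0,0]}]'
python3 -m creep '[{"grip":1,"delta_pos":[0,0,0],"rotation":[0,0,0]},{"grip":1,"delta_pos":[0,0,0],"rotation":[0,0,0]},{"grip":1,"delta_pos":[0,0,0],"rotation":[0,0,0]},{"grip":1,"delta_pos":[0,0,0],"rotation":[0,0,0]},{"grip":1,"delta_pos":[0,0,0],"rotation":[0,0,0]}]' 
python3 -m creep '[{"grip":1,"delta_pos":[0,0,-0.25],"rotation":[0,0,0]},{"grip":1,"delta_pos":[0,0,-0.6],"rotation":[0,0,0]},{"grip":1,"delta_pos":[0,0,-1],"rotation":[0,0,0]}]' >/dev/null
python3 -m creep '[{"grip":1,"delta_pos":[-0.1,0.3,-0.4],"rotation":[0,0,0]},{"grip":1,"delta_pos":[-0.2,0.65,-0.4],"rotation":[0,0,0]},{"grip":1,"delta_pos":[-0.2,1,-0.4],"rotation":[0,0,0]}]' >/dev/null
python3 -m creep '[{"grip":1,"delta_pos":[0,0.35,0],"rotation":[0,0,0]},{"grip":1,"delta_pos":[0,0.7,0],"rotation":[0,0,0]},{"grip":1,"delta_pos":[0,1,0],"rotation":[0,0,0]}]' >/dev/null
python3 -m creep '[{"grip":1,"delta_pos":[0,0.35,0],"rotation":[0,0,0]},{"grip":1,"delta_pos":[0,0.7,0],"rotation":[0,0,0]},{"grip":1,"delta_pos":[0,1,0],"rotation":[0,0,0]}]' >/dev/null
python3 -m creep '[{"grip":1,"delta_pos":[0,0.35,0],"rotation":[0,0,0]},{"grip":1,"delta_pos":[0,0.58,0],"rotation":[0,0,0]},{"grip":1,"delta_pos":[0,0.58,0],"rotation":[0,0,0]},{"grip":1,"delta_pos":[0,0.58,0],"rotation":[0,0,0]}]'
python3 go.py 0.4557 -0.361 0.0905
```

```text
clock: 43.05
tool_pos: [0.4753, -0.0042, 0.0876]
orientation: [179.9, 0.2, -0.2]
force: [0.3, 0.4, -0.0]
opening: 0.0396
gripper_force: 0.0
clock: 43.55
tool_pos: [0.4768, -0.0023, 0.0897]
orientation: [-180.0, -0.1, -0.0]
force: [0.1, 0.6, 6.5]
opening: 0.0172
gripper_force: 30.0
clock: 45.15
tool_pos: [0.4549, -0.3609, 0.2279]
orientation: [-180.0, 0.1, -0.1]
force: [0.1, 0.9, -2.6]
opening: 0.0171
gripper_force: 30.0
t45.1 [ 0.4549 -0.3609  0.2279] [-1.8e+02  1.0e-01 -1.0e-01] open 0.0171 gf 30.0 F [ 0.1  0.9 -2.6] dpos [0.01  0.002 1.374] rot [-0.001  0.001 -0.001]
```

Place B, then return to C (.5055,.0465): dx +.05, dy +.4075.

```bash

python3 -m creep '[{"grip":1,"delta_pos":[0,0,0.35],"rotation":[0,0,0]},{"grip":1,"delta_pos":[0,0,0.7],"rotation":[0,0,0]},{"grip":1,"delta_pos":[0,0,1],"rotation":[0,0,0]}]' >/dev/null
python3 -m creep '[{"grip":1,"delta_pos":[0,0,0.2],"rotation":[0,0,0]},{"grip":1,"delta_pos":[0,0,0.35],"rotation":[0,0,0]},{"grip":1,"delta_pos":[0,0,0.38],"rotation":[0,0,0]},{"grip":1,"delta_pos":[0,0,0.38],"rotation":[0,0,0]},{"grip":1,"delta_pos":[0,0,0.38],"rotation":[0,0,0]}]' 
python3 -m creep '[{"grip":0.55,"delta_pos":[0,0,0],"rotation":[0,0,0]},{"grip":0.55,"delta_pos":[0,0,0],"rotation":[0,0,0]},{"grip":0.55,"delta_pos":[0,0,0],"rotation":[0,0,0]},{"grip":0.55,"delta_pos":[0,0,0],"rotation":[0,0,0]},{"grip":0.55,"delta_pos":[0,0,-0.3],"rotation":[0,0,0]}]' >/dev/null
python3 -m creep '[{"grip":0.55,"delta_pos":[0,0,-0.5],"rotation":[0,0,0]},{"grip":0.55,"delta_pos":[0,0,-1],"rotation":[0,0,0]}]' >/dev/null
python3 -m creep '[{"grip":0.55,"delta_pos":[0,-0.4,0],"rotation":[0,0,0]},{"grip":0.55,"delta_pos":[0.3,-0.8,0],"rotation":[0,0,0]},{"grip":0.55,"delta_pos":[0.5,-1,0],"rotation":[0,0,0]}]' >/dev/null
python3 -m creep '[{"grip":0.55,"delta_pos":[0,-0.4,0],"rotation":[0,0,0]},{"grip":0.55,"delta_pos":[0,-0.8,0],"rotation":[0,0,0]},{"grip":0.55,"delta_pos":[0,-1,0],"rotation":[0,0,0]}]' >/dev/null
python3 - <<'E'
from h import *
for n in("side",):
  q=ctrl.snapshot(n)
  for i in purple(q,(200,110,420,320)): print(n,i,ray(q,*i[1],.083).round(4))
E
python3 -m creep '[{"grip":0.55,"delta_pos":[0,-0.4,0],"rotation":[0,0,0]},{"grip":0.55,"delta_pos":[0,-0.8,0],"rotation":[0,0,0]},{"grip":0.55,"delta_pos":[0,-1,0],"rotation":[0,0,0]}]' >/dev/null
python3 -m creep '[{"grip":0.55,"delta_pos":[0,-0.4,0],"rotation":[0,0,0]},{"grip":0.55,"delta_pos":[0,-0.8,0.2],"rotation":[0,0,0]},{"grip":0.55,"delta_pos":[0,-1,0.4],"rotation":[0,0,0]},{"grip":0.55,"delta_pos":[0,-1,0.4],"rotation":[0,0,0]},{"grip":0.55,"delta_pos":[0,-1,0.4],"rotation":[0,0,0]}]' 
python3 go.py 0.5055 0.0468 0.089
```

```text
clock: 45.95
tool_pos: [0.4559, -0.3602, 0.0911]
orientation: [180.0, -0.0, 0.0]
force: [-0.2, 1.3, -2.0]
opening: 0.0171
gripper_force: 30.0
side (np.int32(19), array([271.1, 126.6])) [ 0.532  -0.3561  0.083 ]
side (np.int32(17), array([296.3, 126.4])) [ 0.4546 -0.3647  0.083 ]
side (np.int32(36), array([272.2, 219.3])) [0.5056 0.0464 0.083 ]
side (np.int32(45), array([290.9, 226.2])) [0.4628 0.064  0.083 ]
clock: 48.1
tool_pos: [0.5058, 0.0393, 0.1805]
orientation: [180.0, 0.0, 0.0]
force: [0.6, -0.4, -0.0]
opening: 0.0395
gripper_force: 0.0
t48.1 [0.5058 0.0393 0.1805] [180.   0.   0.] open 0.0395 gf 0.0 F [ 0.6 -0.4 -0. ] dpos [-0.002 -0.075  0.915] rot [0. 0. 0.]
```

```bash

python3 -m creep '[{"grip":0.55,"delta_pos":[0,-0.075,0.2],"rotation":[0,0,0]},{"grip":0.55,"delta_pos":[0,-0.075,0.6],"rotation":[0,0,0]},{"grip":0.55,"delta_pos":[0,-0.075,0.91],"rotation":[0,0,0]},{"grip":0.55,"delta_pos":[0,-0.075,0.91],"rotation":[0,0,0]}]'
python3 -m creep '[{"grip":1,"delta_pos":[0,0,0],"rotation":[0,0,0]},{"grip":1,"delta_pos":[0,0,0],"rotation":[0,0,0]},{"grip":1,"delta_pos":[0,0,0],"rotation":[0,0,0]},{"grip":1,"delta_pos":[0,0,0],"rotation":[0,0,0]},{"grip":1,"delta_pos":[0,0,0],"rotation":[0,0,0]}]' 
python3 -m creep '[{"grip":1,"delta_pos":[0,0,-0.25],"rotation":[0,0,0]},{"grip":1,"delta_pos":[0,0,-0.6],"rotation":[0,0,0]},{"grip":1,"delta_pos":[0,0,-1],"rotation":[0,0,0]}]' >/dev/null
python3 -m creep '[{"grip":1,"delta_pos":[0.1,0.3,-0.4],"rotation":[0,0,0]},{"grip":1,"delta_pos":[0.16,0.65,-0.4],"rotation":[0,0,0]},{"grip":1,"delta_pos":[0.16,1,-0.4],"rotation":[0,0,0]}]' >/dev/null
python3 -m creep '[{"grip":1,"delta_pos":[0,0.35,0],"rotation":[0,0,0]},{"grip":1,"delta_pos":[0,0.7,0],"rotation":[0,0,0]},{"grip":1,"delta_pos":[0,1,0],"rotation":[0,0,0]}]' >/dev/null
python3 -m creep '[{"grip":1,"delta_pos":[0,0.35,0],"rotation":[0,0,0]},{"grip":1,"delta_pos":[0,0.7,0],"rotation":[0,0,0]},{"grip":1,"delta_pos":[0,1,0],"rotation":[0,0,0]}]' >/dev/null
python3 -m creep '[{"grip":1,"delta_pos":[0,0.23,0],"rotation":[0,0,0]},{"grip":1,"delta_pos":[0,0.23,0],"rotation":[0,0,0]},{"grip":1,"delta_pos":[0,0.23,0],"rotation":[0,0,0]}]'
python3 go.py 0.5219 -0.2761 0.0905
```

```text
clock: 48.5
tool_pos: [0.5038, 0.0449, 0.087]
orientation: [179.9, 0.3, -0.2]
force: [0.0, -0.4, 0.7]
opening: 0.0396
gripper_force: 0.0
clock: 49.0
tool_pos: [0.5071, 0.0472, 0.0911]
orientation: [-179.9, -0.2, -0.0]
force: [-0.7, 0.7, 6.7]
opening: 0.0173
gripper_force: 30.0
clock: 50.5
tool_pos: [0.5211, -0.2765, 0.2292]
orientation: [-180.0, 0.0, -0.1]
force: [0.1, 1.0, -1.8]
opening: 0.0171
gripper_force: 30.0
t50.5 [ 0.5211 -0.2765  0.2292] [-1.8e+02  0.0e+00 -1.0e-01] open 0.0171 gf 30.0 F [ 0.1  1.  -1.8] dpos [ 0.009 -0.003  1.387] rot [-0.     0.001 -0.001]
```

Place C, then D (.463,.0637): dx -.0585, dy +.340.

```bash

python3 -m creep '[{"grip":1,"delta_pos":[0,0,0.35],"rotation":[0,0,0]},{"grip":1,"delta_pos":[0,0,0.7],"rotation":[0,0,0]},{"grip":1,"delta_pos":[0,0,1],"rotation":[0,0,0]}]' >/dev/null
python3 -m creep '[{"grip":1,"delta_pos":[0,0,0.2],"rotation":[0,0,0]},{"grip":1,"delta_pos":[0,0,0.35],"rotation":[0,0,0]},{"grip":1,"delta_pos":[0,0,0.38],"rotation":[0,0,0]},{"grip":1,"delta_pos":[0,0,0.38],"rotation":[0,0,0]},{"grip":1,"delta_pos":[0,0,0.38],"rotation":[0,0,0]}]' 
python3 -m creep '[{"grip":0.55,"delta_pos":[0,0,0],"rotation":[0,0,0]},{"grip":0.55,"delta_pos":[0,0,0],"rotation":[0,0,0]},{"grip":0.55,"delta_pos":[0,0,0],"rotation":[0,0,0]},{"grip":0.55,"delta_pos":[0,0,0],"rotation":[0,0,0]},{"grip":0.55,"delta_pos":[0,0,-0.3],"rotation":[0,0,0]}]' >/dev/null
python3 -m creep '[{"grip":0.55,"delta_pos":[0,0,-0.5],"rotation":[0,0,0]},{"grip":0.55,"delta_pos":[0,0,-1],"rotation":[0,0,0]}]' >/dev/null
python3 -m creep '[{"grip":0.55,"delta_pos":[0,-0.4,0],"rotation":[0,0,0]},{"grip":0.55,"delta_pos":[-0.3,-0.8,0],"rotation":[0,0,0]},{"grip":0.55,"delta_pos":[-0.58,-1,0],"rotation":[0,0,0]}]' >/dev/null
python3 -m creep '[{"grip":0.55,"delta_pos":[0,-0.4,0],"rotation":[0,0,0]},{"grip":0.55,"delta_pos":[0,-0.8,0],"rotation":[0,0,0]},{"grip":0.55,"delta_pos":[0,-1,0],"rotation":[0,0,0]}]' >/dev/null
python3 - <<'E'
from h import *
for n in("side",):
  q=ctrl.snapshot(n)
  for i in purple(q,(200,110,420,320)): print(n,i,ray(q,*i[1],.083).round(4))
E
python3 -m creep '[{"grip":0.55,"delta_pos":[0,-0.4,0],"rotation":[0,0,0]},{"grip":0.55,"delta_pos":[0,-0.8,0],"rotation":[0,0,0]},{"grip":0.55,"delta_pos":[0,-1,0],"rotation":[0,0,0]}]' >/dev/null
python3 -m creep '[{"grip":0.55,"delta_pos":[0,-0.4,0],"rotation":[0,0,0]},{"grip":0.55,"delta_pos":[0,-0.4,0.4],"rotation":[0,0,0]},{"grip":0.55,"delta_pos":[0,-0.4,0.4],"rotation":[0,0,0]},{"grip":0.55,"delta_pos":[0,-0.4,0.4],"rotation":[0,0,0]}]' 
python3 go.py 0.463 0.0637 0.089
```

```text
clock: 51.3
tool_pos: [0.522, -0.2757, 0.0921]
orientation: [180.0, -0.0, 0.0]
force: [-0.2, 0.3, -1.9]
opening: 0.017
gripper_force: 30.0
side (np.int32(20), array([271.6, 126.4])) [ 0.5305 -0.3574  0.083 ]
side (np.int32(27), array([273.8, 140.2])) [ 0.5196 -0.2806  0.083 ]
side (np.int32(40), array([291. , 226.5])) [0.4626 0.0649 0.083 ]
clock: 53.35
tool_pos: [0.4636, 0.0633, 0.1817]
orientation: [179.9, 0.1, -0.0]
force: [0.8, -0.2, 0.1]
opening: 0.0396
gripper_force: 0.0
t53.4 [0.4636 0.0633 0.1817] [ 1.799e+02  1.000e-01 -0.000e+00] open 0.0396 gf 0.0 F [ 0.8 -0.2  0.1] dpos [-0.005 -0.005  0.927] rot [ 0.001  0.001 -0.   ]
```

D → (.4465,-.2854): dx −.017, dy −.349.

```bash

python3 -m creep '[{"grip":0.55,"delta_pos":[0,-0.005,0.4],"rotation":[0,0,0]},{"grip":0.55,"delta_pos":[0,-0.005,0.7],"rotation":[0,0,0]},{"grip":0.55,"delta_pos":[0,-0.005,0.92],"rotation":[0,0,0]},{"grip":0.55,"delta_pos":[0,-0.005,0.92],"rotation":[0,0,0]}]'
python3 -m creep '[{"grip":1,"delta_pos":[0,0,0],"rotation":[0,0,0]},{"grip":1,"delta_pos":[0,0,0],"rotation":[0,0,0]},{"grip":1,"delta_pos":[0,0,0],"rotation":[0,0,0]},{"grip":1,"delta_pos":[0,0,0],"rotation":[0,0,0]},{"grip":1,"delta_pos":[0,0,0],"rotation":[0,0,0]}]' 
python3 -m creep '[{"grip":1,"delta_pos":[0,0,-0.25],"rotation":[0,0,0]},{"grip":1,"delta_pos":[0,0,-0.6],"rotation":[0,0,0]},{"grip":1,"delta_pos":[0,0,-1],"rotation":[0,0,0]}]' >/dev/null
python3 -m creep '[{"grip":1,"delta_pos":[-0.1,0.3,-0.4],"rotation":[0,0,0]},{"grip":1,"delta_pos":[-0.17,0.65,-0.4],"rotation":[0,0,0]},{"grip":1,"delta_pos":[-0.17,1,-0.4],"rotation":[0,0,0]}]' >/dev/null
python3 -m creep '[{"grip":1,"delta_pos":[0,0.35,0],"rotation":[0,0,0]},{"grip":1,"delta_pos":[0,0.7,0],"rotation":[0,0,0]},{"grip":1,"delta_pos":[0,1,0],"rotation":[0,0,0]}]' >/dev/null
python3 -m creep '[{"grip":1,"delta_pos":[0,0.35,0],"rotation":[0,0,0]},{"grip":1,"delta_pos":[0,0.7,0],"rotation":[0,0,0]},{"grip":1,"delta_pos":[0,1,0],"rotation":[0,0,0]}]' >/dev/null
python3 -m creep '[{"grip":1,"delta_pos":[0,0.3,0],"rotation":[0,0,0]},{"grip":1,"delta_pos":[0,0.49,0],"rotation":[0,0,0]},{"grip":1,"delta_pos":[0,0.49,0],"rotation":[0,0,0]},{"grip":1,"delta_pos":[0,0.49,0],"rotation":[0,0,0]}]'
python3 go.py 0.4465 -0.2854 0.0905
```

```text
clock: 53.75
tool_pos: [0.4632, 0.063, 0.0886]
orientation: [179.9, 0.2, -0.1]
force: [-0.8, 0.3, 0.5]
opening: 0.0394
gripper_force: 0.0
clock: 54.25
tool_pos: [0.4649, 0.0648, 0.0908]
orientation: [-179.9, -0.1, -0.0]
force: [-0.5, 1.3, 8.3]
opening: 0.0173
gripper_force: 30.0
clock: 55.85
tool_pos: [0.4461, -0.2848, 0.2291]
orientation: [-180.0, 0.1, -0.1]
force: [0.4, -0.3, -1.2]
opening: 0.0169
gripper_force: 30.0
t55.9 [ 0.4461 -0.2848  0.2291] [-1.8e+02  1.0e-01 -1.0e-01] open 0.0169 gf 30.0 F [ 0.4 -0.3 -1.2] dpos [0.006 0.007 1.386] rot [-0.     0.001 -0.001]
```

```bash

python3 -m creep '[{"grip":1,"delta_pos":[0,0,0.35],"rotation":[0,0,0]},{"grip":1,"delta_pos":[0,0,0.7],"rotation":[0,0,0]},{"grip":1,"delta_pos":[0,0,1],"rotation":[0,0,0]}]' >/dev/null
python3 -m creep '[{"grip":1,"delta_pos":[0,0,0.2],"rotation":[0,0,0]},{"grip":1,"delta_pos":[0,0,0.35],"rotation":[0,0,0]},{"grip":1,"delta_pos":[0,0,0.38],"rotation":[0,0,0]},{"grip":1,"delta_pos":[0,0,0.38],"rotation":[0,0,0]},{"grip":1,"delta_pos":[0,0,0.38],"rotation":[0,0,0]}]' 
python3 -m creep '[{"grip":0.55,"delta_pos":[0,0,0],"rotation":[0,0,0]},{"grip":0.55,"delta_pos":[0,0,0],"rotation":[0,0,0]},{"grip":0.55,"delta_pos":[0,0,0],"rotation":[0,0,0]},{"grip":0.55,"delta_pos":[0,0,0],"rotation":[0,0,0]},{"grip":0.55,"delta_pos":[0,0,-0.3],"rotation":[0,0,0]}]' >/dev/null
python3 -m creep '[{"grip":0.55,"delta_pos":[0,0,-0.5],"rotation":[0,0,0]},{"grip":0.55,"delta_pos":[0,0,-1],"rotation":[0,0,0]}]' >/dev/null
python3 -m creep '[{"grip":0.55,"delta_pos":[0,-0.4,0],"rotation":[0,0,0]},{"grip":0.55,"delta_pos":[0,-0.8,0],"rotation":[0,0,0]},{"grip":0.55,"delta_pos":[0,-1,0],"rotation":[0,0,0]}]' >/dev/null
python3 -m creep '[{"grip":0.55,"delta_pos":[0,-0.4,0],"rotation":[0,0,0]},{"grip":0.55,"delta_pos":[0,-0.8,0],"rotation":[0,0,0]},{"grip":0.55,"delta_pos":[0,-1,0],"rotation":[0,0,0]}]' >/dev/null
python3 -m creep '[{"grip":0.55,"delta_pos":[0,-0.4,0],"rotation":[0,0,0]},{"grip":0.55,"delta_pos":[0,-0.8,0],"rotation":[0,0,0]},{"grip":0.55,"delta_pos":[0,-1,0],"rotation":[0,0,0]},{"grip":0.55,"delta_pos":[0,-1,0],"rotation":[0,0,0]},{"grip":0.55,"delta_pos":[0,-1,0],"rotation":[0,0,0]}]'
python3 - <<'E'
from h import *
out=[]
c=np.array([.4888,-.3184]); a=np.radians(7); A=np.array([[np.cos(a),np.sin(a)],[-np.sin(a),np.cos(a)]])
for n,b in(("side",(190,110,140,140)),("top",(300,140,140,140))):
  q=ctrl.snapshot(n); out.append(crop(q,*b,2.8))
  for i in purple(q,(200,110,430,320)): p=ray(q,*i[1],.083); print(n,i,p.round(4),"tray",(A@(p[:2]-c)).round(4))
cv2.imwrite("pics/p6.png",np.hstack(out))
E
```

```text
clock: 56.65
tool_pos: [0.4469, -0.2841, 0.0921]
orientation: [180.0, -0.0, 0.0]
force: [-0.9, 0.7, -1.0]
opening: 0.017
gripper_force: 30.0
clock: 58.45
tool_pos: [0.4467, 0.0155, 0.2216]
orientation: [180.0, 0.0, 0.0]
force: [-0.1, -0.6, -0.4]
opening: 0.0393
gripper_force: 0.0
side (np.int32(27), array([271.6, 127.1])) [ 0.5303 -0.3533  0.083 ] tray [ 0.0369 -0.0397]
side (np.int32(28), array([273.7, 140.3])) [ 0.5199 -0.2801  0.083 ] tray [0.0355 0.0343]
```

View pics/p6.png

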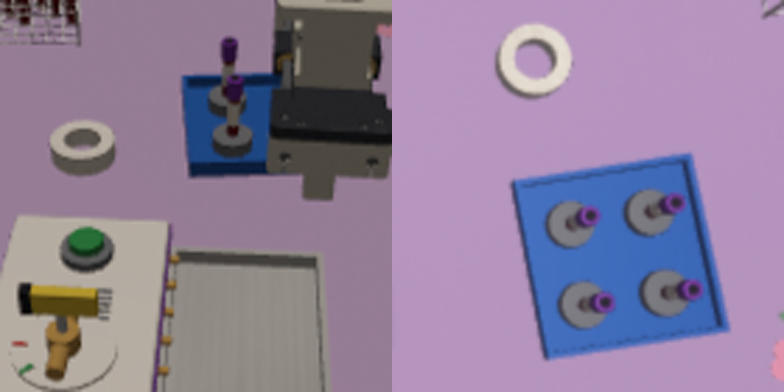

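The top panel shows all four tubes upright and well inside the blue tray, with pucks at (572,223), (650,212), (585,304), (666,292). The valve is shut, the button is up, and the gripper is clear.

```bash
python3 -c "
from plant import ctrl
print(ctrl.close_job())"
```

```text
the job is handed in; nothing more can be done
None
```

All four tubes were dried with the valve half open and now stand upright in the blue tray, with the valve shut and the start button up; the job is handed in, but no verdict was returned.

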